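# Change the length stop over from the short sanding block to the long one

### The arm

A 6-joint arm with a two-finger parallel gripper is mounted at the origin on a cart in front of the work surface, level with it; the furniture and walls round the work are solid. World frame = base frame: x ahead of the robot, y to its left, z up, the work surface at z = 0. Lengths are in mm, angles in rad, forces in N, time in s.
With the tool pointing down it reaches from about 300 to 1000 mm from the base axis. Payload 5.1 kg.
Tool frame: the origin (TCP) lies between the finger pads; the fingertips stand env.tip_reach ahead of it and the grasp point (between the pads) lies 5 mm behind it (env.tip_reach is the distance from the TCP to the fingertips, in mm); z points along the fingers, y is the direction in which the jaws open and shut (so a half turn about z gives the same grasp; the last joint's range is limited). The gripper opens to 95 mm and grips with 3 to 60 N. Pads are 20 mm wide; open, the fingers measure 119 mm over their backs; the gripper's body (75 mm by 180 mm) begins 59 mm behind the grasp point.
Start: joints at [-1.37, 0.124, 1.65, -0, 1.367, -0.083], TCP at [181.971, -623.996, 228.656] pointing down, gripper open.
Joint ranges: [-2.61, 2.61], [-1.02, 2.33], [0.03, 2.71], [-1.35, 4.49], [0.32, 2.68], [-2.91, 2.91]. Speed limits (rad/s): [2.57, 2.57, 3.14, 3.14, 3.14, 3.14].

### API

Orientations are given as a unit quaternion [x, y, z, w].
In Python, from station import env gives the robot as it stands.
- The arm moves only by the tool send_rows, never from a script. Its argument "steps" is one flat list of numbers, 7 for each row, row after row: the turn, a rotation vector about the tool's x, y, z in rad, then the shift along the tool's x, y, z in mm, then the closure, from 0 (fully open) to 1 (shut). In form: [ax, ay, az, x, y, z, hand, ax, ay, az, x, y, z, hand, ...]. A call has 1 to 12 rows; each row shifts and turns the commanded pose from where the row before left it, along the tool's axes as they then stand; what a row does not reach is not made up. A row lasts 1/12 s, in which the tool goes at most 41.7 mm and 7.16 degrees, less where a joint would pass 70% of its speed; a pose out of reach is approached as far as the arm can. A call with a gripper value outside its range is refused whole. The fingers move at their own pace and stop on an object; the grip force is fixed at half the most. Time passes only in rows, so rows that do not move let the fingers close. It gives the time, the measured TCP pose, the force and the opening at its end, in the units of the state.
- env.get_state(): the state, without advancing time (a new reading comes with each control period).
- env.grab_frame(name): name is "scene" or "top"; returns the picture (384x512x3 uint8, red, green, blue); there is no depth.
- env.camera_model(name): a dict with "fx", "fy", "cx", "cy" (pixels), "k1" (the pictures are not rectified: a ray, as slopes to the right and down, at radius r is drawn at 1 + k1 r^2 times it, then the intrinsics apply), "pose" (4x4, takes a point from camera to world coordinates). Camera axes: x right, y up, looking along -z (the intrinsics and any distortion apply to the point x, -y, -z); pixel columns grow to the right and rows downward; lengths in mm; the calibration is good to about 2 mm. A picture is of the moment at which its call begins. camera_model takes no time and is no camera call.
- env.close_job(): hands the job in, once; it reports no verdict.
The state is a dict: "time_s": time; "qpos": joint angles; "dq": joint speeds; "joint_torque": joint torques, N m; "tool_pos": TCP position; "ee_rot": TCP orientation; "ft_force": force on the tool from outside, world axes, zero at the start; "wrist_torque": the same for the moment, N m; "width": finger opening in mm.
Only numpy, scipy, OpenCV 4.12 (cv2) and the standard library are available. Lean on these libraries where they do the work, as an engineer would, in place of code of your own. Each camera call takes 0.05 s, during which the arm holds its last target.

### The job

Change the length stop over from the short brown sanding block to the long pale one: take the short block out and lay it sole down on the middle of the small grey mat; squeeze in the two red spring buttons of the green telescoping tube and collapse it to its next hole, just one hole on, so that both buttons snap out again. Then lay the long block, sole down, flat on the board between the fence and the stop plate, and let go. Leave the oil bottle, the talc pot and the grease tin standing where they are.

Things in the scene. Friction and masses are not known exactly. Their poses are not given: they have to be found in the camera images.
- length_stop: Length stop screwed to the worktop: plywood board 78 mm (x) by 355 mm (y), 12 mm thick; origin at the centre of its underside, z up. Along y from + to -: steel fence, gap, stop plate, green square outer tube sliding on a steel inner tube, grey bracket (y -152.5 to -177.5 mm, top z 80 mm). Two lips, 6 mm high, 56 mm apart inside, run along y beside the gap.
- fence_face (a point): Centre of the dark steel fence's inner face (at the length stop's y = +162.5 mm, z = 30 mm); the fence is 60 mm wide, its top at z = 47 mm.
- block_place (a point): Point on the board's top (the length stop's x = 0, y = 94.5 mm, z = 12 mm) where the centre of the block's underside belongs, block lengthwise along the length stop's y; midway between fence and stop plate once the tube is in the next hole.
- stop_face (a point): Centre of the aluminium stop plate's face towards the gap, at z = 34 mm (plate 54 mm wide, 10 mm thick, top at z = 80 mm); fixed to the outer tube. Gap from here to the fence: 96 mm at the start, 136 mm in the next hole.
- stop_tube (a joint): Slide of the green outer tube, m: 0 at the start (hole A), 0.040 next hole B, 0.080 hole C (too far); grows as it collapses towards the length stop's -y. Locked while buttons stand out. Both squeezed flush, 10 to 20 N moves it; the wall then covers the buttons until they snap out by themselves in the next uncovered hole. Play 0.7 mm; 3 N friction, stays where left.
- pinch_hole (a point): Axis of the outer tube (34 x 34 mm, axis along the length stop's y at x = 0, z = 60 mm) at hole A, y = -43.5 mm at the start; moves with the tube. The red buttons stand out here at first, from the flat sides facing -x and +x: squeeze across x. Hole B lies 40 mm from here towards the plate: keep fingers off it. Holes 12 mm long.
- button_front (a joint): Red domed spring button, 11 mm across, on the tube's -x side: 0 standing out 8 mm from the flat side, 0.008 flush, about 0.010 when covered by the tube's wall. Spring about 1 N at first, 3 N flush. It does not travel along with the green tube.
- long_block: Long pale hardwood sanding block with a 6 mm cork sole underneath, loose, 0.15 to 0.3 kg: 44 mm (its x) by 124 mm (its y) by 34 mm high. Origin: centre of its underside, z up. It starts on the worktop to the left. Either way round is right.
- oil_bottle: Bystander: white bottle with a red nozzle, 42 mm across, 150 mm high; origin at the centre of its underside.
- talc_pot: Bystander: white pot with a green lid, 66 mm across, 78 mm high; origin at the centre of its underside.
- grease_tin: Bystander: tin with a red lid, 55 mm across, 50 mm high; origin at the centre of its underside.
- button_back (a joint): The same button on the tube's +x side (of the length stop).
- short_block: Short brown hardwood sanding block of the same make, loose, 0.1 to 0.2 kg: 44 mm (its x) by 84 mm (its y) by 34 mm high. Origin: centre of its underside, z up. It starts on the board in the gap, lengthwise. Either way round is right.
- mat: Grey mat fixed on the worktop at the right, 90 mm (its x) by 120 mm (its y), 3 mm thick. Origin: centre of its underside. Beyond it (+x) stands an open blue parts case.
There are look-alikes about, which are no part of the job. What is shaped like the long_block but blue is not meant.

How it is judged (in metres and radians):
On the way:
1. the tube is locked in the next hole, both buttons out (value of joint stop_tube between 0.0375 and 0.0425 m and value of joint each of button_front, button_back below 0.002 m), for 0.2 s.
At the end, for the whole second after the job is handed in: Tube in hole B (0.040 within 2.5 mm), buttons out to within 2 mm; long block flat, sole down on the board within 9 mm of the length stop's x = 0 and y = 94.5 mm; short block flat, sole down on the mat, its centre within 30 mm of the mat's; both at rest (tilt under 0.05 rad) (all of step 1 and x of long_block in the frame of length_stop between -0.009 and 0.009 m and y of long_block in the frame of length_stop between 0.0855 and 0.1035 m and z of long_block in the frame of length_stop between 0.009 and 0.0145 m and angle between each of long_block, short_block's own z axis and vertical below 0.05 rad and linear speed of each of long_block, short_block below 0.02 m/s and horizontal distance between short_block and mat below 0.03 m and z of short_block in the frame of mat between 0.001 and 0.006 m); the robot touches nothing.
It fails at once if the tube collapsed beyond the next hole (value of joint stop_tube above 0.05 m).
It fails at once if a bystander (oil bottle, talc pot, grease tin) moved by more than 20 mm or tipped by more than 0.3 rad (distance of any of oil_bottle, talc_pot, grease_tin from where it was at the start of the episode above 0.02 m or angle between any of oil_bottle, talc_pot, grease_tin's own z axis and vertical above 0.3 rad).
It also fails if it takes over 69 s, if anything falls off the work surface, if the arm or the gripper's body presses on something with over 40 N, if the wrist force passes 120 N, or if a joint passes its speed limit or range.

## Working session

There is one attempt and no reset: what is moved stays moved. The work goes in short steps, Python scripts to look and compute and a tool call to move; the robot and the scene stay as the last step left them, time stands still between calls to the robot, and variables do not carry over. Pictures are saved under pics/ and viewed, and the job is handed in when it is done.

Besides the shell and the picture viewer there is one more tool, called after ">>>" as name(argument=value, ...), one argument or row to a line, values as JSON. send_rows: Moves the arm, as the interface text tells. Its arguments: {"type":"object","properties":{"steps":{"type":"array","items":{"type":"number"}}},"required":["steps"]}

```bash
ls; mkdir -p pics
python3 - <<'E'
from station import env
import cv2,numpy as np
print(env.get_state(), env.tip_reach)
for n in("scene","top"):
    f=env.grab_frame(n); cv2.imwrite(f"pics/{n}0.png",f[:,:,::-1])
    cv2.imwrite(f"pics/{n}0b.png",cv2.resize(f[:,:,::-1],(800,600),interpolation=cv2.INTER_CUBIC))
    m=env.camera_model(n); print(n,m)
E
```

```text
pics
{'time_s': 0.0, 'qpos': array([-1.36960976e+00,  1.24516174e-01,  1.65167523e+00, -2.26188698e-05,
        1.36749068e+00, -8.25858404e-02]), 'dq': array([ 0.00027304, -0.00054207,  0.00107712, -0.00124674,  0.00111235,
        0.00223172]), 'joint_torque': array([ 1.32596819e-03, -4.17601740e+01, -3.59930134e+01,  7.75195356e-02,
        4.90779779e-02, -1.70635044e-04]), 'tool_pos': array([ 181.83814969, -623.40666182,  227.37912798]), 'ee_rot': array([ 9.89950163e-01,  1.41412808e-01, -7.29703846e-05, -1.04222327e-03]), 'ft_force': array([ 0.37537287,  0.55469109, -0.35510984]), 'wrist_torque': array([ 0.02882688, -0.01570567,  0.00741835]), 'width': 94.99980645519665} 14.0
scene {'fx': 476.92735414803366, 'fy': 476.92735414803366, 'cx': 263.09548209514685, 'cy': 192.92983526554949, 'k1': -0.19803087480791806, 'pose': array([[-7.67395132e-01,  4.59122067e-01, -4.47561883e-01,
        -2.95955169e-01],
       [-6.41139537e-01, -5.56761556e-01,  5.28163482e-01,
         7.47762126e+02],
       [-6.69374126e-03,  6.92259704e-01,  7.21617417e-01,
         1.02298711e+03],
       [ 0.00000000e+00,  0.00000000e+00,  0.00000000e+00,
         1.00000000e+00]])}
top {'fx': 378.41846575059304, 'fy': 378.41846575059304, 'cx': 252.46853150213963, 'cy': 196.29894384563138, 'k1': -0.09847133775263069, 'pose': array([[ 4.79102603e-02,  9.75718945e-01, -2.13722127e-01,
         3.57956566e+02],
       [-9.98847593e-01,  4.74098999e-02, -7.46909407e-03,
         3.08826964e+01],
       [ 2.84480806e-03,  2.13833678e-01,  9.76865940e-01,
         1.19081477e+03],
       [ 0.00000000e+00,  0.00000000e+00,  0.00000000e+00,
         1.00000000e+00]])}
```

View pics/scene0b.png

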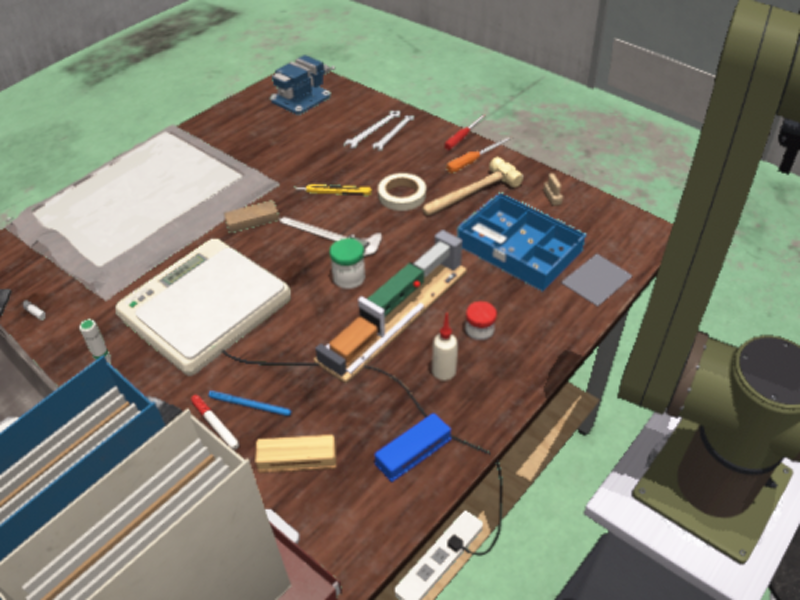

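View pics/top0b.png

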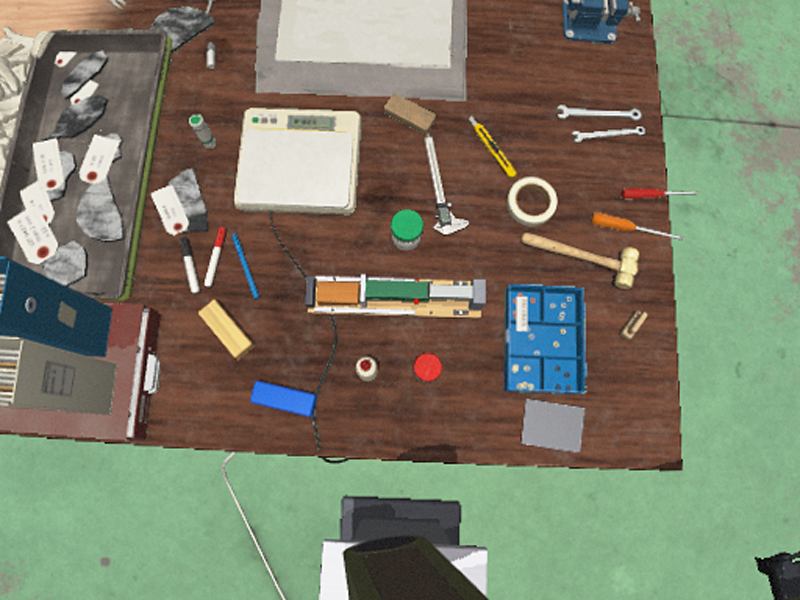

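Scene view: stop with brown block at (350,335), green tube (400,285), pale block (295,452), mat (597,280). Top view: stop at (395,292), pale block (225,330), blue look-alike (283,397), mat (553,425). Next I build the helpers and zoom in.

```bash
cat > h.py <<'E'
from station import env
import cv2,numpy as np
def cam(n):
    m=env.camera_model(n);K=np.array([[m['fx'],0,m['cx']],[0,m['fy'],m['cy']],[0,0,1]]);D=np.array([m['k1'],0,0,0,0.])
    return K,D,np.array(m['pose'])
def ray(n,uv):
    K,D,P=cam(n);p=cv2.undistortPoints(np.array(uv,float).reshape(-1,1,2),K,D).reshape(-1,2)
    d=np.c_[p[:,0],-p[:,1],-np.ones(len(p))]@P[:3,:3].T
    return P[:3,3],d
def onz(n,uv,z):
    o,d=ray(n,uv);return o+d*((z-o[2])/d[:,2])[:,None]
def tri(uvs,uvt):
    o1,d1=ray("scene",[uvs]);o2,d2=ray("top",[uvt]);d1=d1[0];d2=d2[0]
    A=np.c_[d1,-d2];s=np.linalg.lstsq(A,o2-o1,rcond=None)[0]
    a=o1+s[0]*d1;b=o2+s[1]*d2;return (a+b)/2,np.linalg.norm(a-b)
def proj(n,X):
    K,D,P=cam(n);c=(np.atleast_2d(X)-P[:3,3])@P[:3,:3];c=c*[1,-1,-1]
    return cv2.projectPoints(c,np.zeros(3),np.zeros(3),K,D)[0].reshape(-1,2)
def crop(n,f,x0,y0,w,h,out):
    s=min(800/w,600/h);cv2.imwrite(out,cv2.resize(f[y0:y0+h,x0:x0+w,::-1],(int(w*s),int(h*s)),interpolation=cv2.INTER_CUBIC))
E
python3 - <<'E'
from h import *
s=cv2.imread('pics/scene0.png')[:,:,::-1];t=cv2.imread('pics/top0.png')[:,:,::-1]
crop('scene',s,195,145,107,100,'pics/s1.png')
crop('top',t,185,160,140,60,'pics/t1.png')
for n,f in(('scene',s),('top',t)):
    hsv=cv2.cvtColor(np.ascontiguousarray(f),cv2.COLOR_RGB2HSV)
    for nm,lo,hi in(('red',(0,170,110),(5,255,255)),('red2',(174,170,110),(180,255,255)),('green',(68,80,40),(85,255,140)),('brown',(8,150,120),(16,255,255)),('pale',(16,70,150),(28,200,255)),('mat',(105,10,90),(130,60,170))):
        m=cv2.inRange(hsv,lo,hi);k,l,st,c=cv2.connectedComponentsWithStats(m)
        print(n,nm,[(st[i].tolist(),c[i].round(1).tolist()) for i in range(1,k) if st[i][4]>(4 if 'red' in nm else 150)])
E
```

```text
scene red [([285, 82, 15, 13, 77], [292.0, 87.9]), ([265, 180, 4, 4, 13], [266.4, 181.4]), ([299, 193, 19, 16, 248], [307.7, 200.5]), ([282, 201, 7, 15, 54], [285.1, 209.4]), ([123, 253, 11, 12, 65], [127.3, 258.6])]
scene red2 []
scene green [([237, 169, 34, 32, 465], [253.9, 183.8])]
scene brown [([211, 203, 30, 25, 390], [225.6, 215.1])]
scene pale [([271, 100, 63, 36, 342], [303.0, 119.0]), ([247, 171, 51, 41, 388], [273.1, 187.9]), ([331, 254, 41, 54, 371], [347.0, 287.0]), ([163, 278, 52, 19, 781], [188.7, 287.0]), ([270, 353, 32, 31, 214], [285.9, 368.9])]
scene mat [([365, 164, 37, 30, 370], [382.6, 178.2])]
top red [([399, 120, 26, 7, 140], [410.4, 123.3]), ([137, 145, 7, 13, 57], [140.3, 151.4]), ([25, 159, 5, 6, 14], [27.0, 161.1]), ([265, 191, 3, 3, 9], [266.0, 192.0]), ([265, 226, 18, 18, 253], [273.5, 234.4]), ([231, 231, 6, 6, 25], [233.6, 233.5])]
top red2 []
top green [([234, 179, 41, 14, 441], [253.4, 185.4])]
top brown [([379, 136, 28, 12, 207], [392.0, 141.8]), ([203, 180, 27, 14, 355], [215.8, 186.6])]
top pale [([246, 61, 32, 22, 313], [262.1, 71.2]), ([334, 149, 75, 35, 573], [376.9, 163.6]), ([127, 192, 34, 37, 531], [143.3, 209.9]), ([235, 192, 73, 11, 458], [274.3, 196.8])]
top mat [([334, 256, 39, 33, 392], [355.4, 270.5]), ([218, 319, 9, 27, 166], [221.8, 331.3])]
```

View pics/s1.png

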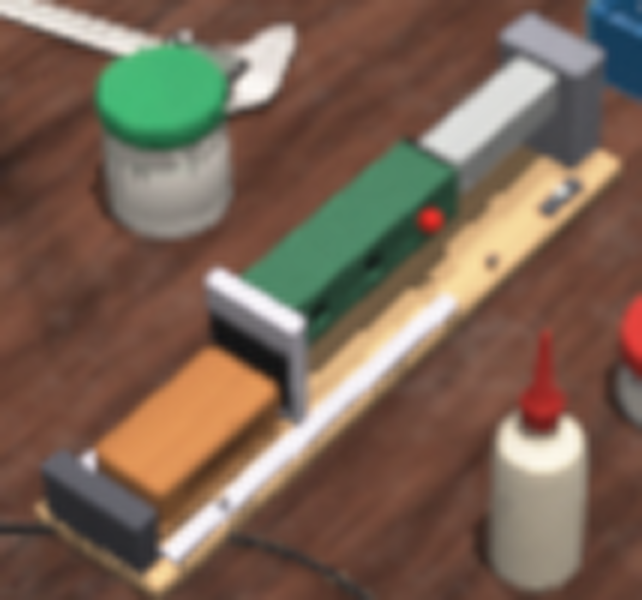

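View pics/t1.png

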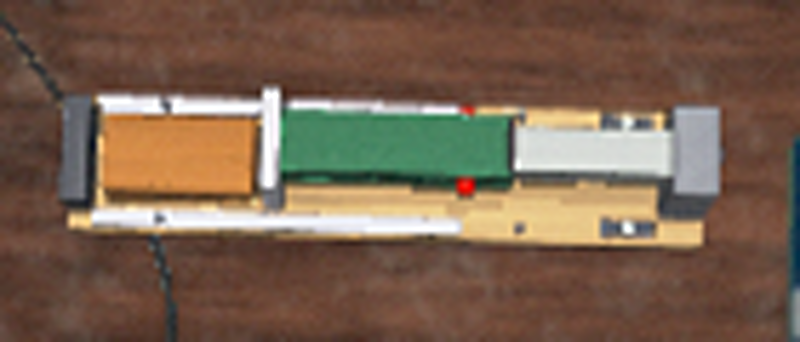

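Run:
```python
from h import *
S=lambda x,y:(195+x/6-.5+.0,145+y/6-.5); T=lambda x,y:(185+x/5.714-.5,160+y/5.714-.5)
P={'btn':(S(430,219),T(465,187)),
'brk +x-y':(S(530,15),T(720,107)) ,'brk -x-y':(S(603,57),T(720,187)),'brk -x+y':(S(575,80),T(673,189)),'brk +x+y':(S(503,38),T(673,107)),
'fence -x+y':(S(153,520),T(62,198)),'fence +x+y':(S(45,462),T(65,97)),'fence +x-y':(S(65,455),T(97,97)),
'brown +x-y':(S(215,347),T(255,118)),'brown -x-y':(S(280,385),T(255,187)),'brown -x+y':(S(160,498),T(103,190)),'brown +x+y':(S(98,453),T(103,115)),
'plate +x+y':(S(207,275),T(263,88)),'plate -x -y':(S(305,322),T(281,186)),
'board -x+y':(S(160,590),T(70,229)),'board -x-y':(S(620,160),T(703,245)),
'tube -x-y':(S(457,178),T(513,183)),'tube+x-y':(S(408,140),T(513,115)),}
for k,v in P.items():
    X,e=tri(*v);print(k,X.round(1),round(e,1))
for a,b in(('bd+y',(70,229)),('bd-y',(703,245))): print(a,onz('top',[T(*b)],12).round(1))
for a,b in(('bd+y',(160,590)),('bd-y',(620,160))): print(a,onz('scene',[S(*b)],12).round(1))
```

```text
btn [621.1  -0.7  58.1] 1.3
brk +x-y [ 668.  -135.8   71.7] 0.4
brk -x-y [ 623.9 -137.6   67.1] 2.7
brk -x+y [ 621.2 -111.7   70.9] 1.5
brk +x+y [ 665.6 -110.2   74.8] 1.0
fence -x+y [603.8 215.4  49.5] 4.5
fence +x+y [663.3 220.1  47.2] 0.4
fence +x-y [667.6 204.4  34.6] 0.7
brown +x-y [657.5 115.1  40.1] 1.3
brown -x-y [618.9 112.8  38.9] 1.3
brown -x+y [614.6 196.7  37.6] 1.3
brown +x+y [654.1 198.3  41.6] 2.9
plate +x+y [664.4 109.2  79.1] 0.4
plate -x -y [613.9  97.4  71.6] 1.4
board -x+y [598.2 218.    5.4] 0.6
board -x-y [ 606.5 -136.7    6.1] 1.6
tube -x-y [623.8 -25.7  64.9] 3.0
tube+x-y [657.4 -25.2  71.2] 2.1
bd+y [[596.6 216.8  12. ]]
bd-y [[ 604.6 -136.3   12. ]]
bd+y [[594.6 221.6  12. ]]
bd-y [[ 603.8 -131.3   12. ]]
```

Run:
```python
from h import *
s=cv2.imread('pics/scene0.png')[:,:,::-1];t=cv2.imread('pics/top0.png')[:,:,::-1]
a=cv2.resize(s[265:310,150:230],(640,360),interpolation=cv2.INTER_CUBIC);b=cv2.resize(t[180:240,115:175],(480,480),interpolation=cv2.INTER_CUBIC)
c=cv2.resize(s[155:200,350:410],(480,360),interpolation=cv2.INTER_CUBIC);d=cv2.resize(t[245:300,325:385],(480,440),interpolation=cv2.INTER_CUBIC)
def put(l,r,o):
    H=max(l.shape[0],r.shape[0]);L=np.zeros((H,l.shape[1]+r.shape[1],3),np.uint8);L[:l.shape[0],:l.shape[1]]=l;L[:r.shape[0],l.shape[1]:]=r;print(L.shape);cv2.imwrite(o,L[:,:,::-1])
cv2.imwrite('pics/lb_s.png',a[:,:,::-1]);cv2.imwrite('pics/lb_t.png',b[:,:,::-1])
cv2.imwrite('pics/m_s.png',c[:,:,::-1]);cv2.imwrite('pics/m_t.png',d[:,:,::-1])
```

```text
(no output)
```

View pics/lb_s.png

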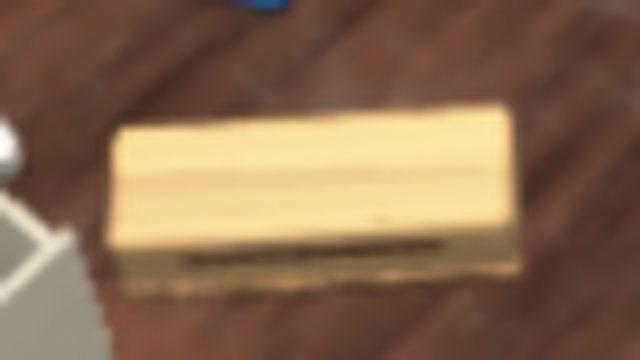

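View pics/lb_t.png

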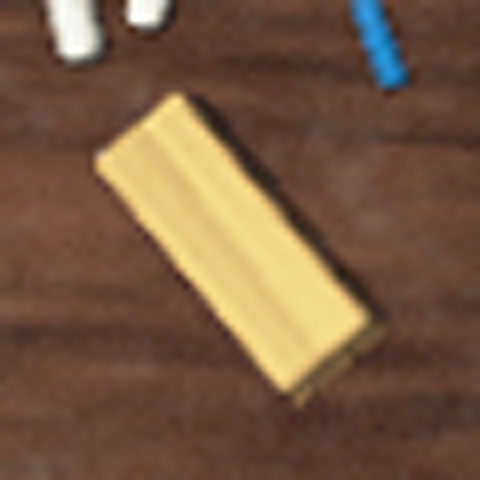

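View pics/m_s.png

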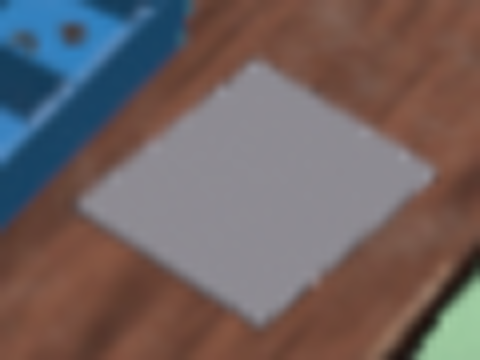

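View pics/m_t.png

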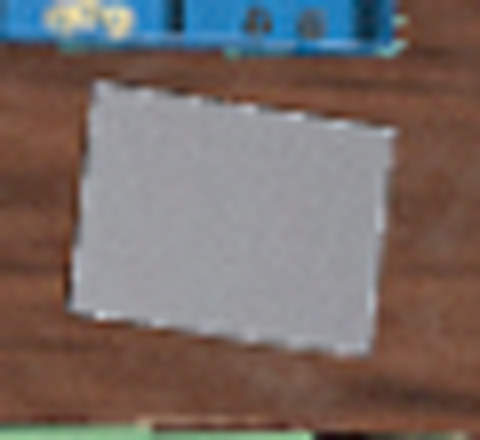

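Run:
```python
from h import *
L=[((120,130),(180,93)),((510,108),(370,318)),((515,225),(287,392)),((108,247),(97,160))]
M=[((257,60),(395,130)),((435,172),(370,355)),((260,325),(72,310)),((78,205),(97,83))]
R=lambda p,o:(p[0]/8-.5+o[0],p[1]/8-.5+o[1])
for nm,Q,so,to,z in(('long',L,(150,265),(115,180),34),('mat',M,(350,155),(325,245),3)):
    X=[]
    for a,b in Q:
        x,e=tri(R(a,so),R(b,to));X.append(x);print(nm,x.round(1),round(e,1),onz('scene',[R(a,so)],z)[0,:2].round(),onz('top',[R(b,to)],z)[0,:2].round())
    X=np.array(X);print('c',X.mean(0).round(1),[np.linalg.norm(X[i]-X[i-1]).round(1) for i in range(4)])
    print('c scene',onz('scene',[R(a,so) for a,b in Q],z).mean(0).round(1),'top',onz('top',[R(b,to) for a,b in Q],z).mean(0).round(1))
    d=X[1]-X[0] if nm=='long' else X[1]-X[2];print('ang',np.arctan2(d[1],d[0]))
    T=onz('top',[R(b,to) for a,b in Q],z);d=T[1]+T[2]-T[0]-T[3];print('ang top',np.arctan2(d[1],d[0]))
# frame of length stop, 2D Kabsch on triangulated pts
src=np.array([[-39,177.5],[-39,-177.5],[30,-177.5],[30,-152.5],[-30,-152.5],[0,114.5],[-21,-43.5]])
# bracket centre instead of unknown width
meas=np.array([[598.2,218],[606.5,-136.7]]);
```

```text
long [612.1 408.3  26.8] 1.1 [608. 411.] [610. 406.]
long [525.5 322.7  25.9] 0.0 [521. 326.] [524. 321.]
long [494.8 352.7  25.7] 0.1 [491. 356.] [494. 350.]
long [583.8 439.4  25.5] 1.7 [580. 442.] [581. 436.]
c [554.1 380.8  26. ] [np.float64(42.0), np.float64(121.8), np.float64(42.9), np.float64(124.3)]
c scene [550.  383.9  34. ] top [552.4 378.1  34. ]
ang -2.362211531220255
ang top -2.3644950286541415
mat [ 430.2 -352.8   -3.9] 1.0 [ 428. -345.] [ 429. -351.]
mat [ 342.6 -342.4   -4.5] 1.1 [ 341. -334.] [ 342. -340.]
mat [ 355.5 -224.9   -4.8] 0.6 [ 353. -217.] [ 355. -223.]
mat [ 443.2 -233.9   -3.6] 0.8 [ 440. -228.] [ 443. -232.]
c [ 392.9 -288.5   -4.2] [np.float64(119.6), np.float64(88.2), np.float64(118.2), np.float64(88.2)]
c scene [ 390.3 -281.1    3. ] top [ 392.5 -286.7    3. ]
ang -1.679873176572304
ang top 3.030531187912325
```

```bash
cat > plan.py <<'E'
from h import *
from scipy.spatial.transform import Rotation as R
def plan(tgt,phi,hand,n=None,zero=None):
    """tool-frame rows from measured pose to target xyz, tool x heading phi, tool down"""
    st=env.get_state();p=st['tool_pos'];r=R.from_quat(st['ee_rot'])
    g=R.from_matrix(np.array([[np.cos(phi),np.sin(phi),0],[np.sin(phi),-np.cos(phi),0],[0,0,-1]]).T.T)
    tw=(r.inv()*g).as_rotvec();d=np.array(tgt,float)-p
    N=n or int(max(np.ceil(np.linalg.norm(d)/40),np.ceil(np.linalg.norm(tw)/.12),1))
    for i in range(N):
        rr=r*R.from_rotvec(tw*(i+1)/N)
        print(np.r_[(tw/N).round(4),rr.inv().apply(d/N).round(1),hand].tolist())
    print(N,'phi now',np.arctan2(*r.as_matrix()[[1,0],0]).round(4),p.round(1),'t',st['time_s'])
E
python3 -c "
from plan import *
plan((636.5,156.5,130),1.594,0)"
```

```text
[-0.0001, -0.0001, -0.057, 30.0, -25.3, 4.3, 0.0]
[-0.0001, -0.0001, -0.057, 31.4, -23.6, 4.3, 0.0]
[-0.0001, -0.0001, -0.057, 32.7, -21.8, 4.3, 0.0]
[-0.0001, -0.0001, -0.057, 33.8, -19.9, 4.3, 0.0]
[-0.0001, -0.0001, -0.057, 34.9, -17.9, 4.3, 0.0]
[-0.0001, -0.0001, -0.057, 35.9, -15.9, 4.3, 0.0]
[-0.0001, -0.0001, -0.057, 36.7, -13.8, 4.3, 0.0]
[-0.0001, -0.0001, -0.057, 37.5, -11.7, 4.3, 0.0]
[-0.0001, -0.0001, -0.057, 38.1, -9.6, 4.3, 0.0]
[-0.0001, -0.0001, -0.057, 38.5, -7.4, 4.3, 0.0]
[-0.0001, -0.0001, -0.057, 38.9, -5.2, 4.3, 0.0]
[-0.0001, -0.0001, -0.057, 39.1, -3.0, 4.3, 0.0]
[-0.0001, -0.0001, -0.057, 39.2, -0.7, 4.3, 0.0]
[-0.0001, -0.0001, -0.057, 39.2, 1.5, 4.3, 0.0]
[-0.0001, -0.0001, -0.057, 39.1, 3.7, 4.3, 0.0]
[-0.0001, -0.0001, -0.057, 38.8, 6.0, 4.2, 0.0]
[-0.0001, -0.0001, -0.057, 38.4, 8.2, 4.2, 0.0]
[-0.0001, -0.0001, -0.057, 37.9, 10.3, 4.2, 0.0]
[-0.0001, -0.0001, -0.057, 37.2, 12.5, 4.2, 0.0]
[-0.0001, -0.0001, -0.057, 36.5, 14.6, 4.2, 0.0]
[-0.0001, -0.0001, -0.057, 35.6, 16.6, 4.2, 0.0]
[-0.0001, -0.0001, -0.057, 34.6, 18.6, 4.2, 0.0]
[-0.0001, -0.0001, -0.057, 33.4, 20.5, 4.2, 0.0]
23 phi now 0.2838 [ 181.9 -623.5  227.5] t 0.1
```

>>> send_rows(
  steps=[0, 0, -0.057, 30, -25.3, 1.6, 0, 0, 0, -0.057, 31.4, -23.6, 1.6, 0, 0, 0, -0.057, 32.7, -21.8, 1.6, 0, 0, 0, -0.057, 33.8, -19.9, 1.6, 0, 0, 0, -0.057, 34.9, -17.9, 1.6, 0, 0, 0, -0.057, 35.9, -15.9, 1.6, 0, 0, 0, -0.057, 36.7, -13.8, 1.6, 0, 0, 0, -0.057, 37.5, -11.7, 1.6, 0, 0, 0, -0.057, 38.1, -9.6, 1.6, 0, 0, 0, -0.057, 38.5, -7.4, 1.6, 0, 0, 0, -0.057, 38.9, -5.2, 1.6, 0, 0, 0, -0.057, 39.1, -3, 1.6, 0],
)

```text
time_s: 1.1
tool_pos: [442.4, -229.4, 209.1]
ee_rot: [0.885, 0.466, -0.0, -0.0]
ft_force: [0.6, -1.1, 0.7]
width: 95.1
```

>>> send_rows(
  steps=[0, 0, -0.057, 39.2, -0.7, 1.6, 0, 0, 0, -0.057, 39.2, 1.5, 1.6, 0, 0, 0, -0.057, 39.1, 3.7, 1.6, 0, 0, 0, -0.057, 38.8, 6, 1.6, 0, 0, 0, -0.057, 38.4, 8.2, 1.6, 0, 0, 0, -0.057, 37.9, 10.3, 1.6, 0, 0, 0, -0.057, 37.2, 12.5, 1.6, 0, 0, 0, -0.057, 36.5, 14.6, 1.6, 0, 0, 0, -0.057, 35.6, 16.6, 1.6, 0, 0, 0, -0.057, 34.6, 18.6, 1.6, 0, 0, 0, -0.057, 33.4, 20.5, 1.6, 0, 0, 0, 0, 0, 0, 0, 0],
)

```text
time_s: 2.1
tool_pos: [681.7, 134.3, 189.8]
ee_rot: [0.696, 0.718, 0.0, -0.001]
ft_force: [-1.1, -1.2, -0.4]
width: 95.3
```

Run:
```python
from plan import *
f=env.grab_frame('top');cv2.imwrite('pics/top1.png',f[:,:,::-1]);crop('t',f,120,140,180,135,'pics/t2.png')
f=env.grab_frame('scene');cv2.imwrite('pics/scene1.png',f[:,:,::-1]);crop('t',f,170,120,160,120,'pics/s2.png')
plan((636.5,156.5,60),1.594,0)
print(proj('top',env.get_state()['tool_pos']),proj('scene',env.get_state()['tool_pos']))
```

```text
[-0.0006, 0.0001, 0.0007, 6.9, -10.6, 32.6, 0.0]
[-0.0006, 0.0001, 0.0007, 6.8, -10.7, 32.6, 0.0]
[-0.0006, 0.0001, 0.0007, 6.8, -10.7, 32.6, 0.0]
[-0.0006, 0.0001, 0.0007, 6.8, -10.7, 32.6, 0.0]
4 phi now 1.5969 [680.  130.2 190.3] t 2.2
[[221.20207811 158.41671807]] [[216.54101157 162.13383196]]
```

View pics/t2.png

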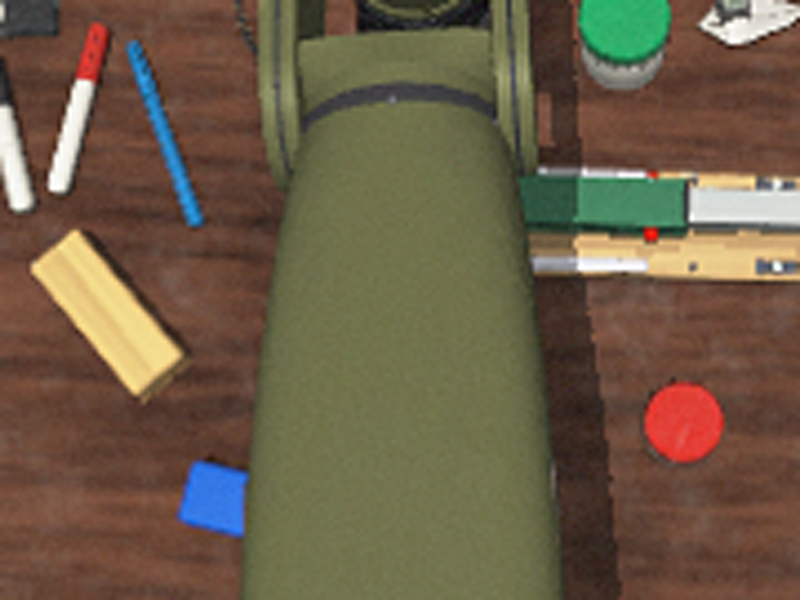

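View pics/s2.png

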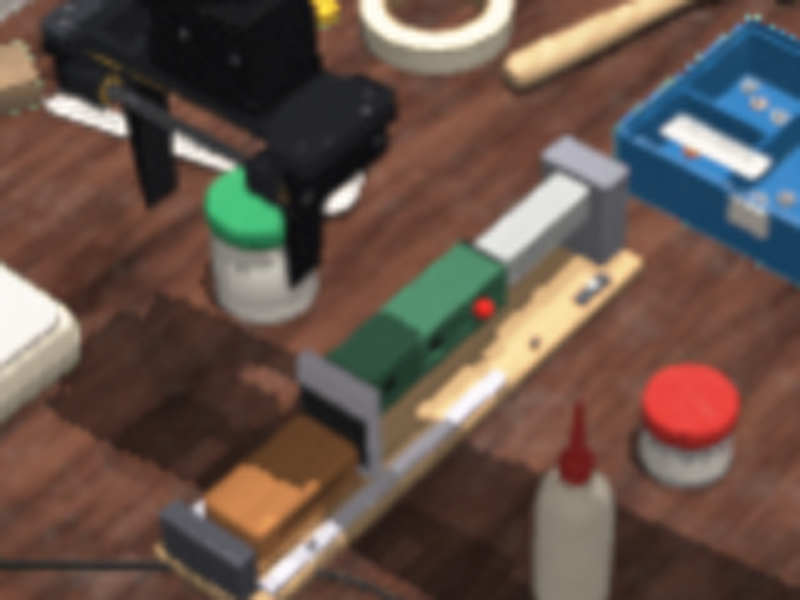

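```bash
sed -i 's#(i+1)/N#i/N#' plan.py
python3 - <<'E'
from plan import *
st=env.get_state();p=st['tool_pos'];print(p)
tip=p+[0,0,-14]
r=R.from_quat(st['ee_rot']).as_matrix()
for s in(-1,1):
    for o in(47.5,59.5):
        for w in(-10,10):
            q=proj('scene',tip+r[:,1]*s*o+r[:,0]*w)[0];print(s,o,w,((q-[170,120]+.5)*5).round(1))
plan((636.5,156.5,190),1.594,0)
E
```

```text
[679.9803389  130.22298846 190.32965104]
-1 47.5 -10 [318.4 260.9]
-1 47.5 10 [292.8 282.3]
-1 59.5 -10 [336.1 270.8]
-1 59.5 10 [310.5 292.3]
1 47.5 -10 [184.2 185.8]
1 47.5 10 [158.4 205.8]
1 59.5 -10 [167.9 176.8]
1 59.5 10 [142.1 196.6]
[-0.0012, 0.0002, 0.0014, 13.7, -21.4, 0.2, 0.0]
[-0.0012, 0.0002, 0.0014, 13.7, -21.4, 0.2, 0.0]
2 phi now 1.5969 [680.  130.2 190.3] t 2.2
```

Run:
```python
from plan import *
print(tri((285.1,209.4),(233.6,233.5)), onz('top',[(233.6,233.5)],130))
print('tin',tri((307.7,200.5),(273.5,234.4)))
# talc lid
for n,o in(('scene','pics/scene0.png'),('top','pics/top0.png')):
    f=cv2.imread(o);h=cv2.cvtColor(f,cv2.COLOR_BGR2HSV);m=cv2.inRange(h,(60,150,90),(85,255,255));k,l,st,c=cv2.connectedComponentsWithStats(m)
    print(n,[(st[i].tolist(),c[i].round(1)) for i in range(1,k) if st[i][4]>60])
```

```text
(array([483.67478562,  88.38067917, 110.28009841]), np.float64(2.013231125983213)) [[480.50218033  86.86119836 130.        ]]
tin (array([494.23375791, -30.1538314 ,  38.49687811]), np.float64(0.10023374785039384))
scene [([212, 153, 20, 16, 242], array([221.6, 161. ]))]
top [([250, 134, 21, 20, 317], array([260.2, 143.7]))]
```

>>> send_rows(
  steps=[0, 0, 0, 13.5, -21.5, 0, 0, 0, 0, 0, 13.5, -21.5, 0, 0, 0, 0, 0, 0, 0, 30, 0, 0, 0, 0, 0, 0, 30, 0, 0, 0, 0, 0, 0, 20, 0, 0, 0, 0, 0, 0, 0, 0],
)

```text
time_s: 2.7
tool_pos: [632.1, 153.0, 106.0]
ee_rot: [0.699, 0.715, -0.004, -0.003]
ft_force: [-0.1, -0.8, -0.6]
width: 95.3
```

Run:
```python
from plan import *
f=env.grab_frame('scene');cv2.imwrite('pics/scene2.png',f[:,:,::-1]);crop('t',f,170,130,133,100,'pics/s3.png')
plan((636.5,156.5,37),1.594,0)
```

```text
[-0.0031, 0.0005, -0.0004, 1.6, 1.6, 35.9, 0.0]
[-0.0031, 0.0005, -0.0004, 1.6, 1.5, 35.9, 0.0]
2 phi now 1.5933 [633.8 153.3 108.9] t 2.75
```

View pics/s3.png

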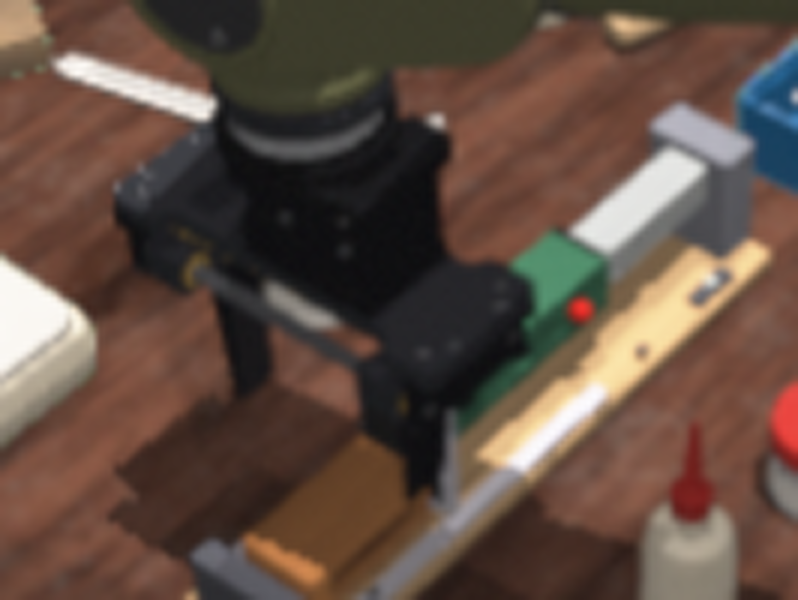

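>>> send_rows(
  steps=[0, 0, 0, 1.5, 1.5, 24, 0, 0, 0, 0, 1, 1, 24, 0, 0, 0, 0, 0, 0, 18, 0, 0, 0, 0, 0, 0, 5, 0, 0, 0, 0, 0, 0, 0, 0, 0, 0, 0, 0, 0, 0, 0],
)

```text
time_s: 3.25
tool_pos: [640.1, 157.2, 42.9]
ee_rot: [0.699, 0.715, 0.001, 0.001]
ft_force: [0.6, -0.4, 0.2]
width: 94.7
```

Run:
```python
from plan import *
f=env.grab_frame('scene');cv2.imwrite('pics/scene3.png',f[:,:,::-1]);crop('t',f,170,130,133,100,'pics/s4.png')
plan((636.5,156.5,37),1.594,0)
```

```text
[0.0036, -0.0005, 0.0003, -0.8, -4.1, 6.4, 0.0]
1 phi now 1.5943 [640.6 157.4  43.4] t 3.3
```

View pics/s4.png

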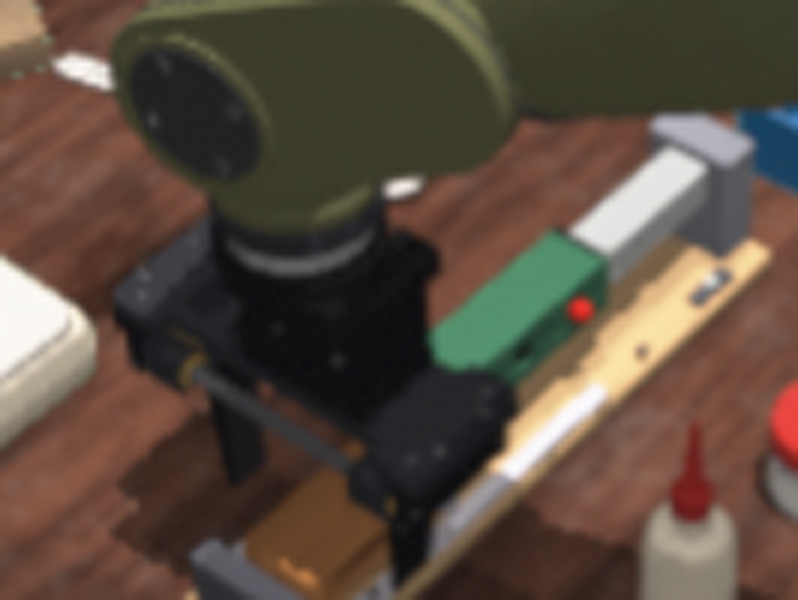

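>>> send_rows(
  steps=[0, 0, 0, 0, -2, 5, 0, 0, 0, 0, 0, 0, 0, 0, 0, 0, 0, 0, 0, 0, 0.5, 0, 0, 0, 0, 0, 0, 1, 0, 0, 0, 0, 0, 0, 1, 0, 0, 0, 0, 0, 0, 1, 0, 0, 0, 0, 0, 0, 1, 0, 0, 0, 0, 0, 0, 1, 0, 0, 0, 0, 0, 0, 1, 0, 0, 0, 0, 0, 0, 1],
)

```text
time_s: 4.13
tool_pos: [636.7, 157.4, 35.8]
ee_rot: [0.699, 0.716, -0.0, -0.0]
ft_force: [-2.6, -0.0, 0.6]
width: 47.3
```

>>> send_rows(
  steps=[0, 0, 0, 0, 0, 0, 1, 0, 0, 0, 0, 0, 0, 1, 0, 0, 0, 0, 0, 0, 1, 0, 0, 0, 0, 0, 0, 1],
)

```text
time_s: 4.47
tool_pos: [636.7, 157.4, 35.8]
ee_rot: [0.699, 0.716, -0.0, -0.0]
ft_force: [-2.0, -0.3, 1.7]
width: 43.9
```

>>> send_rows(
  steps=[0, 0, 0, 0, 0, -10, 1, 0, 0, 0, 0, 0, -20, 1, 0, 0, 0, 0, 0, -25, 1, 0, 0, 0, 0, 0, -30, 1, 0, 0, 0, 0, 0, -30, 1, 0, 0, 0, 0, 0, -30, 1, 0, 0, 0, 0, 0, -20, 1, 0, 0, 0, 0, 0, 0, 1],
)

```text
time_s: 5.13
tool_pos: [640.3, 157.9, 208.4]
ee_rot: [0.699, 0.715, 0.005, 0.004]
ft_force: [0.1, 0.2, -0.7]
width: 44.1
```

Run:
```python
from plan import *
f=env.grab_frame('scene');cv2.imwrite('pics/scene4.png',f[:,:,::-1]);crop('t',f,170,80,160,120,'pics/s5.png')
plan((391.7,-284,190),1.48,1)
```

```text
[0.0006, -0.0001, 0.0088, -33.5, -19.8, 1.0, 1.0]
[0.0006, -0.0001, 0.0088, -33.7, -19.5, 1.0, 1.0]
[0.0006, -0.0001, 0.0088, -33.9, -19.2, 1.0, 1.0]
[0.0006, -0.0001, 0.0088, -34.0, -18.9, 1.0, 1.0]
[0.0006, -0.0001, 0.0088, -34.2, -18.6, 1.0, 1.0]
[0.0006, -0.0001, 0.0088, -34.4, -18.3, 1.0, 1.0]
[0.0006, -0.0001, 0.0088, -34.5, -18.0, 1.0, 1.0]
[0.0006, -0.0001, 0.0088, -34.7, -17.7, 1.1, 1.0]
[0.0006, -0.0001, 0.0088, -34.8, -17.4, 1.1, 1.0]
[0.0006, -0.0001, 0.0088, -35.0, -17.1, 1.1, 1.0]
[0.0006, -0.0001, 0.0088, -35.1, -16.8, 1.1, 1.0]
[0.0006, -0.0001, 0.0088, -35.3, -16.5, 1.1, 1.0]
[0.0006, -0.0001, 0.0088, -35.4, -16.2, 1.1, 1.0]
13 phi now 1.5948 [638.9 157.7 204.8] t 5.1833
```

View pics/s5.png

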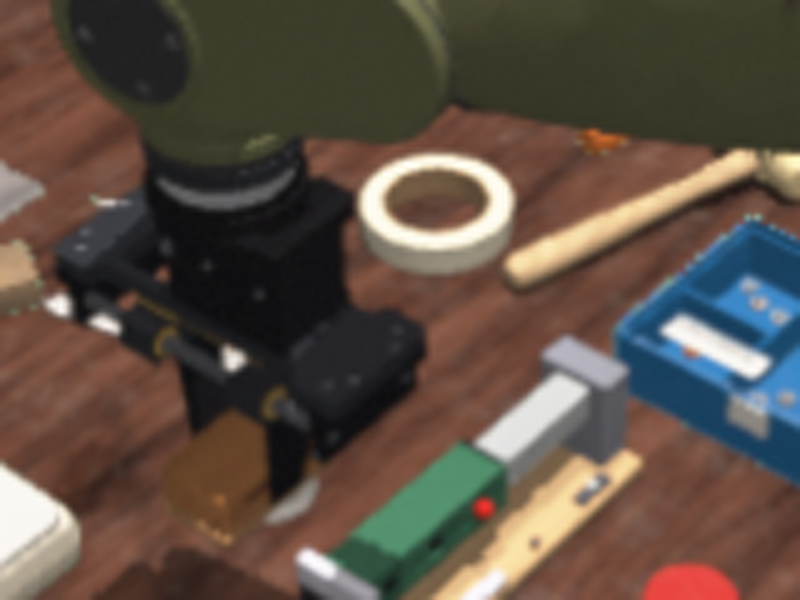

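>>> send_rows(
  steps=[0, 0, 0, -33.5, -19.8, 0, 1, 0, 0, 0, -33.5, -19.8, 0, 1, 0, 0, 0, -33.5, -19.8, 0, 1, 0, 0, 0, -33.5, -19.8, 0, 1, 0, 0, 0, -33.5, -19.8, 0, 1, 0, 0, 0, -33.5, -19.8, 0, 1, 0, 0, 0, -33.5, -19.8, 0, 1, 0, 0, 0, -33.5, -19.8, 0, 1, 0, 0, 0, -33.5, -19.8, 0, 1, 0, 0, 0, -33.5, -19.8, 0, 1, 0, 0, 0, -33.5, -19.8, 0, 1, 0, 0, 0, -33.5, -19.8, 0, 1],
)

```text
time_s: 6.18
tool_pos: [406.9, -250.9, 198.3]
ee_rot: [0.699, 0.716, -0.0, -0.002]
ft_force: [0.4, -0.3, -1.3]
width: 43.9
```

>>> send_rows(
  steps=[0, 0, 0, -33.5, -19.8, 0, 1, 0, 0, 0, 0, 0, 20, 1, 0, 0, 0, 0, 0, 30, 1, 0, 0, 0, 0, 0, 30, 1, 0, 0, 0, 0, 0, 20, 1, 0, 0, 0, 0, 0, 10, 1, 0, 0, 0, 0, 0, 0, 1, 0, 0, 0, 0, 0, 0, 1, 0, 0, 0, 0, 0, 0, 1],
)

```text
time_s: 6.93
tool_pos: [390.8, -284.7, 92.0]
ee_rot: [0.698, 0.716, 0.0, 0.001]
ft_force: [-0.0, 0.5, -1.2]
width: 43.8
```

Run:
```python
from plan import *
f=env.grab_frame('scene');cv2.imwrite('pics/scene5.png',f[:,:,::-1]);crop('t',f,310,100,160,120,'pics/s6.png')
f=env.grab_frame('top');cv2.imwrite('pics/top5.png',f[:,:,::-1]);crop('t',f,300,200,120,90,'pics/t6.png')
plan((391.7,-284,30),1.595,1)
```

```text
[0.0012, 0.0011, 0.0, 0.5, 0.2, 31.3, 1.0]
[0.0012, 0.0011, 0.0, 0.5, 0.2, 31.3, 1.0]
2 phi now 1.5951 [ 391.1 -285.    92.6] t 7.0333
```

View pics/s6.png

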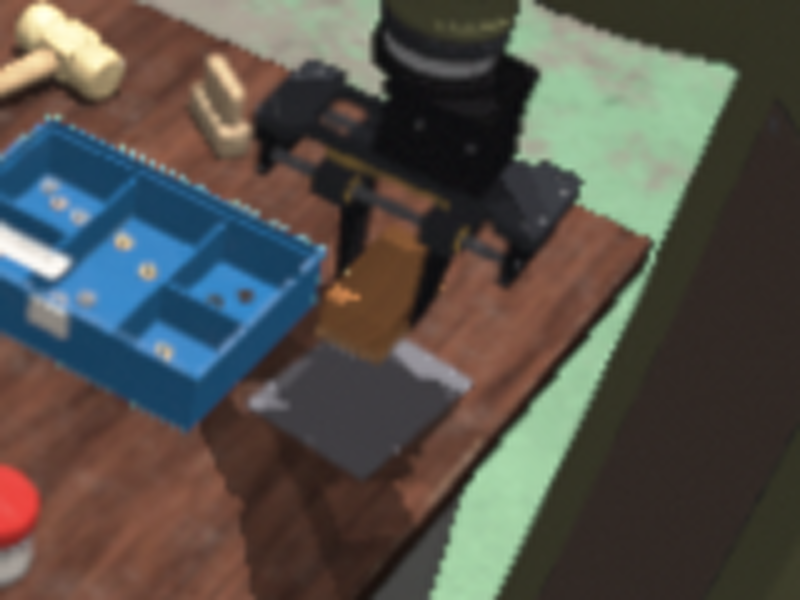

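View pics/t6.png

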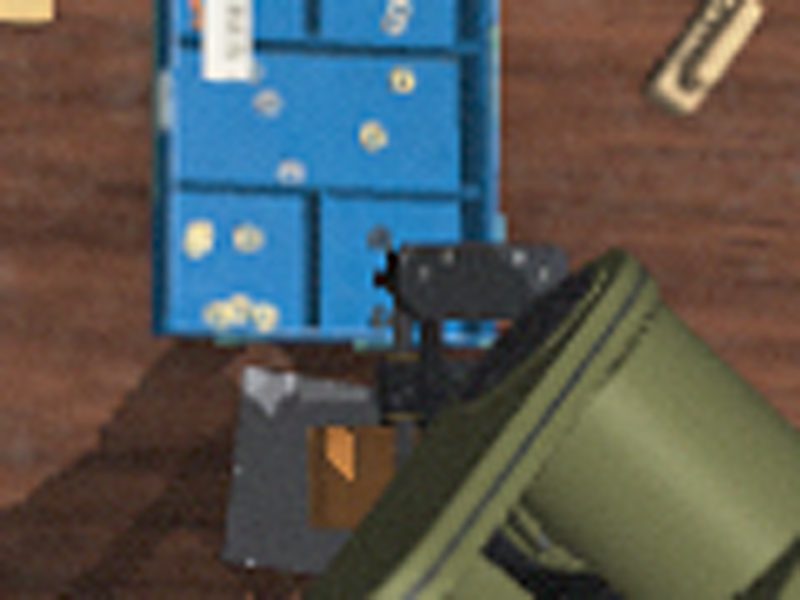

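>>> send_rows(
  steps=[0, 0, 0, 0, 0, 28, 1, 0, 0, 0, 0, 0, 20, 1, 0, 0, 0, 0, 0, 10, 1, 0, 0, 0, 0, 0, 4, 1, 0, 0, 0, 0, 0, 2, 1, 0, 0, 0, 0, 0, 0, 1, 0, 0, 0, 0, 0, 0, 1, 0, 0, 0, 0, 0, 0, 1],
)

```text
time_s: 7.7
tool_pos: [390.9, -284.9, 28.1]
ee_rot: [0.699, 0.716, 0.0, 0.001]
ft_force: [-1.2, 0.5, -0.7]
width: 43.9
```

>>> send_rows(
  steps=[0, 0, 0, 0, 0, 1, 1, 0, 0, 0, 0, 0, 0, 0.35, 0, 0, 0, 0, 0, 0, 0.35, 0, 0, 0, 0, 0, 0, 0.35, 0, 0, 0, 0, 0, 0, 0.35, 0, 0, 0, 0, 0, 0, 0.35],
)

```text
time_s: 8.2
tool_pos: [390.2, -284.3, 26.0]
ee_rot: [0.699, 0.716, 0.0, 0.0]
ft_force: [-0.3, 0.1, 0.5]
width: 61.5
```

>>> send_rows(
  steps=[0, 0, 0, 0, 0, -15, 0.35, 0, 0, 0, 0, 0, -30, 0.35, 0, 0, 0, 0, 0, -40, 0.35, 0, 0, 0, 0, 0, -40, 0.35, 0, 0, 0, 0, 0, -30, 0.35, 0, 0, 0, 0, 0, 0, 0.35],
)

```text
time_s: 8.7
tool_pos: [393.3, -287.1, 189.3]
ee_rot: [0.699, 0.716, 0.0, 0.007]
ft_force: [0.7, -1.0, 1.4]
width: 61.8
```

Run:
```python
from plan import *
f=env.grab_frame('scene');cv2.imwrite('pics/scene6.png',f[:,:,::-1]);crop('t',f,310,100,160,120,'pics/s7.png')
plan((640.3,-1.6,185),1.594,.35)
```

```text
[0.0007, 0.0006, 0.0001, 27.8, 25.5, 0.1, 0.35]
[0.0007, 0.0006, 0.0001, 27.8, 25.5, 0.1, 0.35]
[0.0007, 0.0006, 0.0001, 27.8, 25.5, 0.1, 0.35]
[0.0007, 0.0006, 0.0001, 27.8, 25.5, 0.1, 0.35]
[0.0007, 0.0006, 0.0001, 27.8, 25.5, 0.1, 0.35]
[0.0007, 0.0006, 0.0001, 27.8, 25.5, 0.1, 0.35]
[0.0007, 0.0006, 0.0001, 27.8, 25.5, 0.1, 0.35]
[0.0007, 0.0006, 0.0001, 27.8, 25.5, 0.1, 0.35]
[0.0007, 0.0006, 0.0001, 27.9, 25.5, 0.1, 0.35]
[0.0007, 0.0006, 0.0001, 27.9, 25.5, 0.1, 0.35]
10 phi now 1.5948 [ 392.1 -286.   185.7] t 8.75
```

View pics/s7.png

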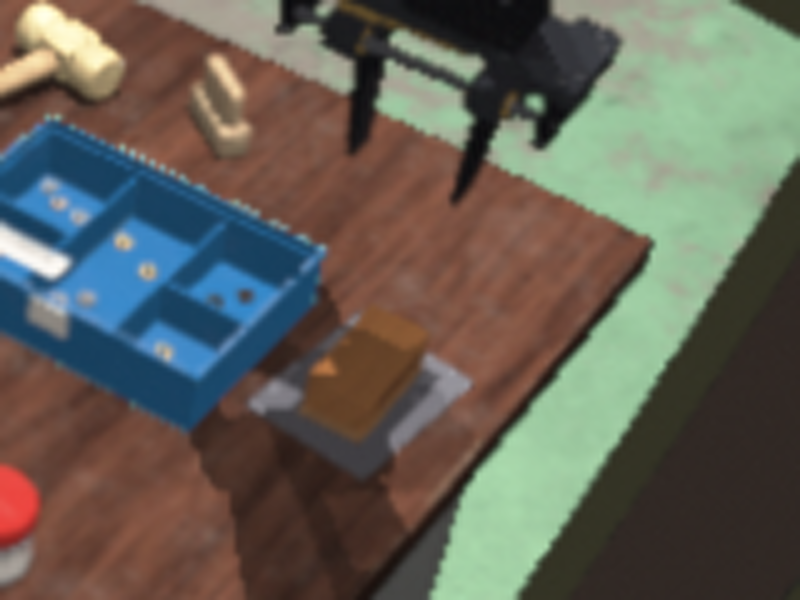

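>>> send_rows(
  steps=[0, 0, 0, 27.8, 25.5, 0, 0.1, 0, 0, 0, 27.8, 25.5, 0, 0.1, 0, 0, 0, 27.8, 25.5, 0, 0.1, 0, 0, 0, 27.8, 25.5, 0, 0.1, 0, 0, 0, 27.8, 25.5, 0, 0.1, 0, 0, 0, 27.8, 25.5, 0, 0.1, 0, 0, 0, 27.8, 25.5, 0, 0.1, 0, 0, 0, 27.8, 25.5, 0, 0.1, 0, 0, 0, 27.8, 25.5, 0, 0.1, 0, 0, 0, 27.8, 25.5, 0, 0.1, 0, 0, 0, 0, 0, 0, 0.1, 0, 0, 0, 0, 0, 0, 0.1],
)

```text
time_s: 9.75
tool_pos: [638.0, 1.4, 178.3]
ee_rot: [0.698, 0.717, -0.001, -0.001]
ft_force: [0.2, -0.0, 0.5]
width: 85.5
```

>>> send_rows(
  steps=[0, 0, 0, 0, 0, 30, 0.1, 0, 0, 0, 0, 0, 30, 0.1, 0, 0, 0, 0, 0, 10, 0.1, 0, 0, 0, 0, 0, 0, 0.1, 0, 0, 0, 0, 0, 0, 0.1, 0, 0, 0, 0, 0, 0, 0.1],
)

```text
time_s: 10.25
tool_pos: [639.1, -0.8, 112.6]
ee_rot: [0.699, 0.715, 0.001, 0.001]
ft_force: [0.3, -0.0, 0.5]
width: 85.6
```

Run:
```python
from plan import *
f=env.grab_frame('scene');cv2.imwrite('pics/scene7.png',f[:,:,::-1]);crop('t',f,220,110,107,80,'pics/s8.png')
plan((640.2,-1.2,56),1.594,.1)
print(onz('scene',[(266.4,181.4)],60),onz('top',[(266,192)],60))
```

```text
[0.0017, 0.0002, 0.0001, -0.3, 0.2, 28.6, 0.1]
[0.0017, 0.0002, 0.0001, -0.3, 0.3, 28.6, 0.1]
2 phi now 1.5941 [639.5  -0.7 113.2] t 10.3
[[619.01045921   1.78849068  60.        ]] [[620.85790686  -1.28215392  60.        ]]
```

View pics/s8.png

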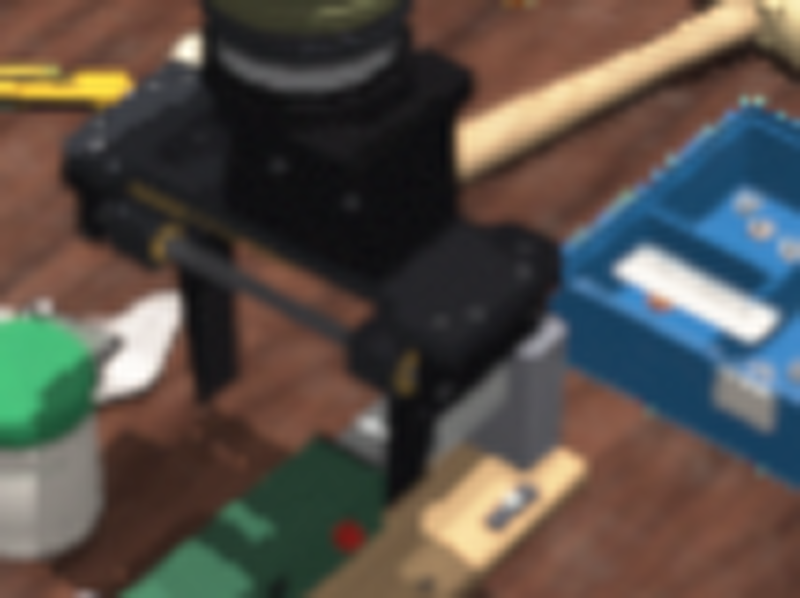

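>>> send_rows(
  steps=[0, 0, 0, 0.5, 0.5, 25, 0.1, 0, 0, 0, 0, 0, 20, 0.1, 0, 0, 0, 0, 0, 10, 0.1, 0, 0, 0, 0, 0, 3, 0.1, 0, 0, 0, 0, 0, 0, 0.1, 0, 0, 0, 0, 0, 0, 0.1, 0, 0, 0, 0, 0, 0, 0.1],
)

```text
time_s: 10.88
tool_pos: [640.1, 0.3, 54.7]
ee_rot: [0.699, 0.716, 0.001, 0.001]
ft_force: [0.4, -0.1, -0.1]
width: 85.8
```

Run:
```python
from plan import *
f=env.grab_frame('scene');cv2.imwrite('pics/scene8.png',f[:,:,::-1]);crop('t',f,220,130,107,80,'pics/s9.png')
plan((640.2,-0.2,55),1.594,.1)
print(tri((221.6,161),(260.2,143.7)))
```

```text
[0.0028, 0.0003, 0.0008, -0.5, 0.2, -0.4, 0.1]
1 phi now 1.5948 [6.40e+02 3.00e-01 5.46e+01] t 10.9333
(array([775.05593832,  23.25816808,  63.92833558]), np.float64(0.15902803075867628))
```

View pics/s9.png

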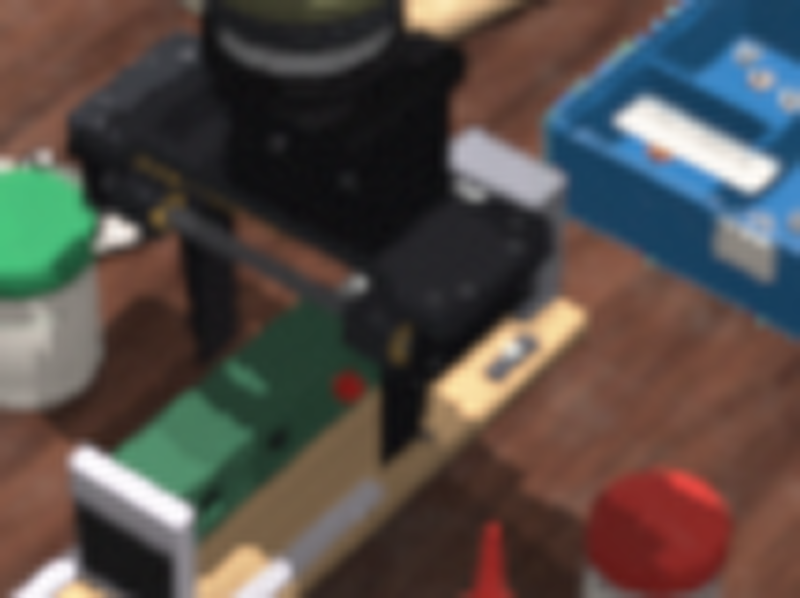

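Run:
```python
from plan import *
st=env.get_state();p=st['tool_pos'];r=R.from_quat(st['ee_rot']).as_matrix()
for o in(43,55):
  for w in(-10,10):
    for z in(14,):
      q=proj('scene',p-r[:,1]*o+r[:,0]*w+[0,0,-z])[0];print(o,w,((q-[220,130]+.5)*800/107).round(1))
print(((proj('scene',p+[-20,0,60-p[2]])[0]-[220,130]+.5)*800/107).round(1))
f=cv2.imread('pics/scene8.png');cv2.imwrite('pics/s9z.png',cv2.resize(f[160:205,250:290],(533,600),interpolation=cv2.INTER_CUBIC))
```

```text
43 -10 [414.9 431.5]
43 10 [383.1 460.8]
55 -10 [439.6 445.3]
55 10 [407.9 474.8]
[351.2 384.8]
```

View pics/s9z.png

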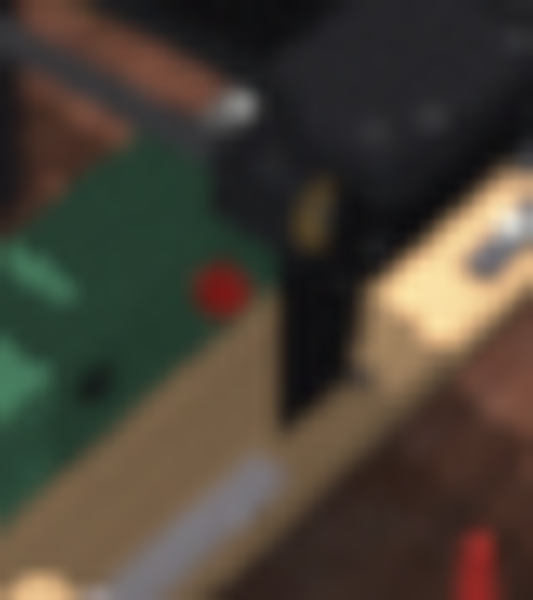

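>>> send_rows(
  steps=[0, 0, 0, 1.5, 0, 0, 0.1, 0, 0, 0, 0, 0, 0, 1, 0, 0, 0, 0, 0, 0, 1, 0, 0, 0, 0, 0, 0, 1, 0, 0, 0, 0, 0, 0, 1, 0, 0, 0, 0, 0, 0, 1, 0, 0, 0, 0, 0, 0, 1, 0, 0, 0, 0, 0, 0, 1, 0, 0, 0, 0, 0, 0, 1, 0, 0, 0, 0, 0, 0, 1, 0, 0, 0, 0, 0, 0, 1, 0, 0, 0, 0, 0, 0, 1],
)

```text
time_s: 11.93
tool_pos: [638.2, 1.8, 52.8]
ee_rot: [0.699, 0.715, -0.001, -0.001]
ft_force: [-4.0, -0.3, 2.1]
width: 33.9
```

>>> send_rows(
  steps=[0, 0, 0, 0, 0, 0, 1, 0, 0, 0, 0, 0, 0, 1],
)

```text
time_s: 12.1
tool_pos: [638.2, 1.8, 52.8]
ee_rot: [0.699, 0.715, -0.001, -0.001]
ft_force: [-6.1, -1.2, 3.6]
width: 33.7
```

>>> send_rows(
  steps=[0, 0, 0, 0, -1.5, 0, 1, 0, 0, 0, -2, 0, 0, 1, 0, 0, 0, -2, 0, 0, 1, 0, 0, 0, -2, 0, 0, 1, 0, 0, 0, -2, 0, 0, 1, 0, 0, 0, -2, 0, 0, 1, 0, 0, 0, -2, 0, 0, 1, 0, 0, 0, -2, 0, 0, 1, 0, 0, 0, -2, 0, 0, 1, 0, 0, 0, 0, 0, 0, 1],
)

```text
time_s: 12.93
tool_pos: [638.4, -12.8, 52.8]
ee_rot: [0.699, 0.715, 0.002, -0.0]
ft_force: [1.3, 3.9, -0.6]
width: 33.9
```

Run:
```python
from plan import *
f=env.grab_frame('scene');cv2.imwrite('pics/scene9.png',f[:,:,::-1]);crop('t',f,210,130,107,80,'pics/s10.png')
s=env.get_state();print(s['tool_pos'],s['ft_force'],s['width'])
```

```text
[638.35586102 -12.91304482  52.79789937] [ 2.25344663  5.09589878 -1.64236167] 34.405727351032965
```

View pics/s10.png

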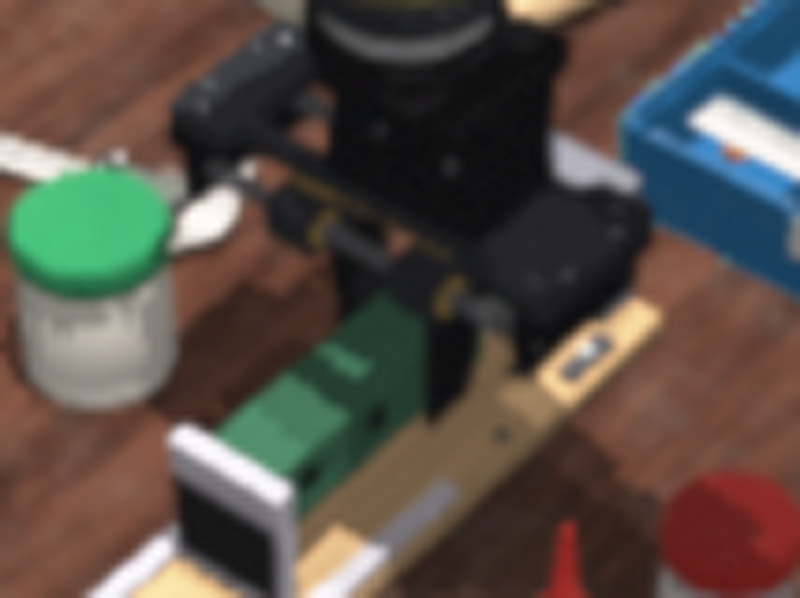

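>>> send_rows(
  steps=[0, 0, 0, -2, 0, 0, 1, 0, 0, 0, -2, 0, 0, 1, 0, 0, 0, -2, 0, 0, 1, 0, 0, 0, -2, 0, 0, 1, 0, 0, 0, -2, 0, 0, 1, 0, 0, 0, -2, 0, 0, 1, 0, 0, 0, -2, 0, 0, 1, 0, 0, 0, -2, 0, 0, 1, 0, 0, 0, -1.5, 0, 0, 1, 0, 0, 0, 0, 0, 0, 1],
)

```text
time_s: 13.82
tool_pos: [638.7, -30.7, 52.8]
ee_rot: [0.699, 0.715, 0.001, -0.0]
ft_force: [1.6, 4.0, -1.5]
width: 33.9
```

>>> send_rows(
  steps=[0, 0, 0, -1, 0, 0, 1, 0, 0, 0, -1, 0, 0, 1, 0, 0, 0, -1, 0, 0, 1, 0, 0, 0, -1, 0, 0, 1, 0, 0, 0, 0, 0, 0, 1],
)

```text
time_s: 14.23
tool_pos: [638.8, -36.8, 52.8]
ee_rot: [0.699, 0.716, -0.0, 0.001]
ft_force: [4.2, -2.7, -3.2]
width: 33.7
```

Run:
```python
from plan import *
f=env.grab_frame('scene');cv2.imwrite('pics/scene10.png',f[:,:,::-1]);crop('t',f,220,130,107,80,'pics/s11.png')
s=env.get_state();print(s['tool_pos'],s['ft_force'],s['width'])
```

```text
[638.76252041 -36.88407478  52.83565483] [ 3.93572865 -3.03999912 -3.98531451] 33.985776785969186
```

View pics/s11.png

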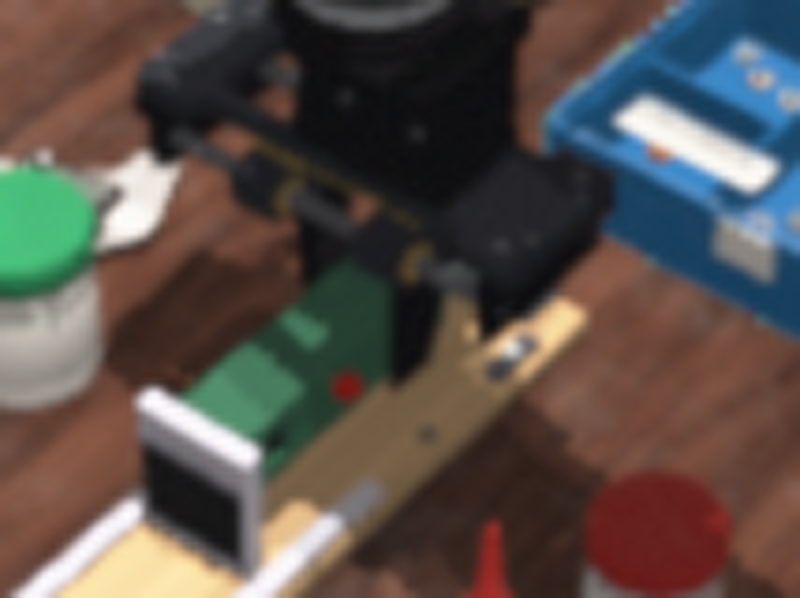

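>>> send_rows(
  steps=[0, 0, 0, 0, 0, 0, 0.1, 0, 0, 0, 0, 0, 0, 0.1, 0, 0, 0, 0, 0, 0, 0.1, 0, 0, 0, 0, 0, 0, 0.1, 0, 0, 0, 0, 0, 0, 0.1, 0, 0, 0, 0, 0, 0, 0.1, 0, 0, 0, 0, 0, 0, 0.1],
)

```text
time_s: 14.87
tool_pos: [638.2, -35.6, 52.9]
ee_rot: [0.698, 0.716, -0.0, 0.0]
ft_force: [-0.6, 0.1, -0.3]
width: 75.3
```

>>> send_rows(
  steps=[0, 0, 0, 0, 0, -20, 0.1, 0, 0, 0, 0, 0, -30, 0.1, 0, 0, 0, 0, 0, -40, 0.1, 0, 0, 0, 0, 0, -40, 0.1, 0, 0, 0, 0, 0, -20, 0.1, 0, 0, 0, 0, 0, 0, 0.1, 0, 0, 0, 0, 0, 0, 0.1, 0, 0, 0, 0, 0, 0, 0.1],
)

```text
time_s: 15.53
tool_pos: [637.4, -35.5, 201.5]
ee_rot: [0.699, 0.716, -0.001, -0.001]
ft_force: [0.3, -0.2, -1.1]
width: 85.5
```

Run:
```python
from plan import *
f=env.grab_frame('scene');cv2.imwrite('pics/scene11.png',f[:,:,::-1]);crop('t',f,180,130,133,100,'pics/s12.png')
s=env.get_state();print(s['tool_pos'],s['ft_force'],s['width'])
th=-2.3635
for phi in (th,th+np.pi): print(phi)
plan((550.5,383.5,190),th+np.pi,0)
```

```text
[637.0035585  -35.47386358 200.55470156] [ 0.50755978  0.20549424 -1.17496044] 85.8453290042706
-2.3635
0.778092653589793
[-0.0003, 0.0001, 0.0743, 38.3, -6.9, 1.0, 0.0]
[-0.0003, 0.0001, 0.0743, 37.6, -9.8, 1.0, 0.0]
[-0.0003, 0.0001, 0.0743, 36.8, -12.5, 1.0, 0.0]
[-0.0003, 0.0001, 0.0743, 35.8, -15.2, 1.0, 0.0]
[-0.0003, 0.0001, 0.0743, 34.6, -17.8, 1.0, 0.0]
[-0.0003, 0.0001, 0.0743, 33.1, -20.4, 1.0, 0.0]
[-0.0003, 0.0001, 0.0743, 31.5, -22.8, 1.0, 0.0]
[-0.0003, 0.0001, 0.0743, 29.8, -25.0, 1.0, 0.0]
[-0.0003, 0.0001, 0.0743, 27.8, -27.2, 1.0, 0.0]
[-0.0003, 0.0001, 0.0743, 25.7, -29.2, 1.0, 0.0]
[-0.0003, 0.0001, 0.0743, 23.5, -31.0, 1.0, 0.0]
11 phi now 1.5949 [637.  -35.5 200.6] t 15.5833
```

View pics/s12.png

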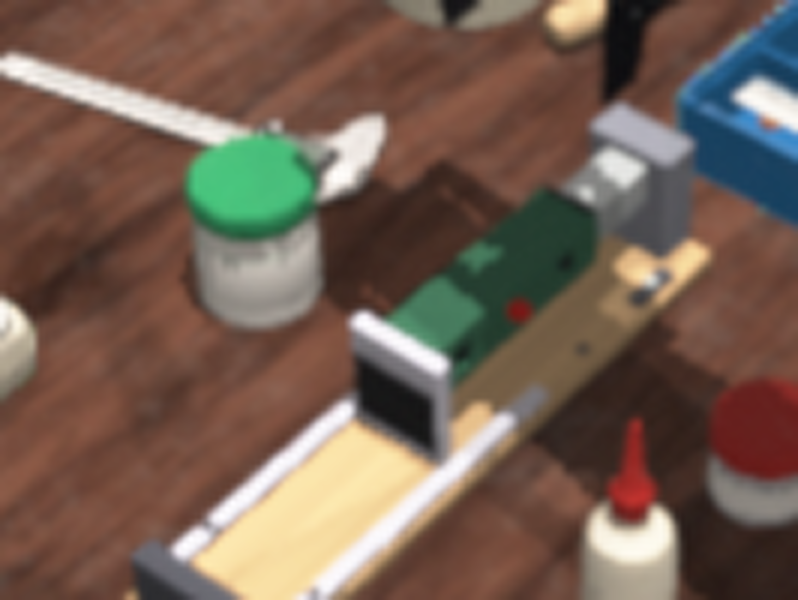

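>>> send_rows(
  steps=[0, 0, 0.0743, 38.3, -6.9, 1, 0.2, 0, 0, 0.0743, 37.6, -9.8, 1, 0.2, 0, 0, 0.0743, 36.8, -12.5, 1, 0.2, 0, 0, 0.0743, 35.8, -15.2, 1, 0.2, 0, 0, 0.0743, 34.6, -17.8, 1, 0.2, 0, 0, 0.0743, 33.1, -20.4, 1, 0.2, 0, 0, 0.0743, 31.5, -22.8, 1, 0.2, 0, 0, 0.0743, 29.8, -25, 1, 0.2, 0, 0, 0.0743, 27.8, -27.2, 1, 0.2, 0, 0, 0.0743, 25.7, -29.2, 1, 0.2, 0, 0, 0.0743, 23.5, -31, 1, 0.2, 0, 0, 0, 0, 0, 0, 0.2],
)

```text
time_s: 16.58
tool_pos: [548.4, 388.5, 188.6]
ee_rot: [0.925, 0.381, -0.002, -0.001]
ft_force: [0.1, -0.8, 0.2]
width: 75.6
```

>>> send_rows(
  steps=[0, 0, 0, 0, 0, 35, 0.2, 0, 0, 0, 0, 0, 35, 0.2, 0, 0, 0, 0, 0, 20, 0.2, 0, 0, 0, 0, 0, 0, 0.2, 0, 0, 0, 0, 0, 0, 0.2, 0, 0, 0, 0, 0, 0, 0.2],
)

```text
time_s: 17.08
tool_pos: [552.3, 383.3, 102.5]
ee_rot: [0.925, 0.379, 0.0, -0.0]
ft_force: [0.5, 0.3, 0.8]
width: 76.0
```

Run:
```python
from plan import *
f=env.grab_frame('scene');cv2.imwrite('pics/scene12.png',f[:,:,::-1]);crop('t',f,140,220,107,80,'pics/s13.png')
plan((550.5,383.5,25),.778,.2)
```

```text
[0.0003, -0.0013, -0.0003, -1.0, -0.8, 39.3, 0.2]
[0.0003, -0.0013, -0.0003, -1.0, -0.8, 39.3, 0.2]
2 phi now 0.7773 [552.9 383.7 103.7] t 17.1333
```

View pics/s13.png

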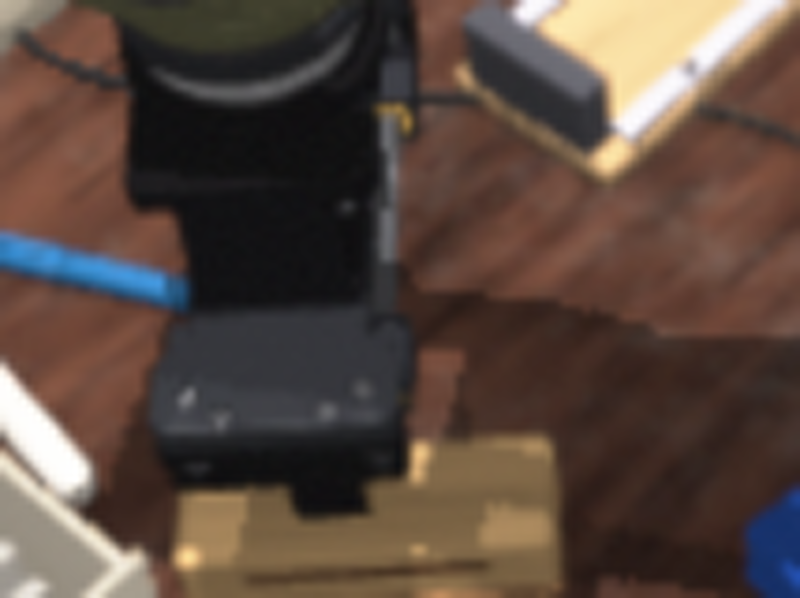

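Run:
```python
from plan import *
k=.64
for a,b in(((282,525),(152,372)),((338,585),(140,437)),((335,580),(155,310)),((243,460),(113,350)),((183,412),(113,350)),((290,585),(113,412))):
    print(a,b,tri((a[0]*k,a[1]*k),(b[0]*k,b[1]*k)))
f=env.grab_frame('top');crop('t',f,60,150,160,120,'pics/t13.png')
f=cv2.imread('pics/scene0.png')[:,:,::-1];crop('t',f,70,234,200,150,'pics/s13b.png')
```

```text
(282, 525) (152, 372) (array([451.69166201, 499.83795167,  70.20557201]), np.float64(0.34016610824600957))
(338, 585) (140, 437) (array([329.64766138, 511.46704945,  66.01210895]), np.float64(4.85778682868635))
(335, 580) (155, 310) (array([481.118714  , 507.57923069, -12.419547  ]), np.float64(219.6005346402025))
(243, 460) (113, 350) (array([474.73605225, 508.97436256, 228.13226063]), np.float64(7.903248218702229))
(183, 412) (113, 350) (array([500.10563171, 510.72775402, 292.45848946]), np.float64(94.49605348693972))
(290, 585) (113, 412) (array([371.17408605, 559.32302842,  88.5370485 ]), np.float64(1.1434834550934332))
```

View pics/t13.png

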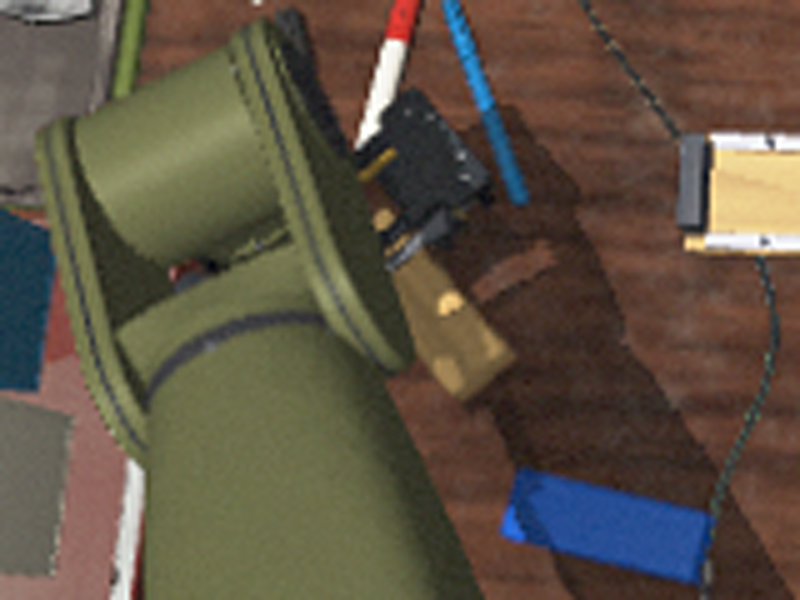

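View pics/s13b.png

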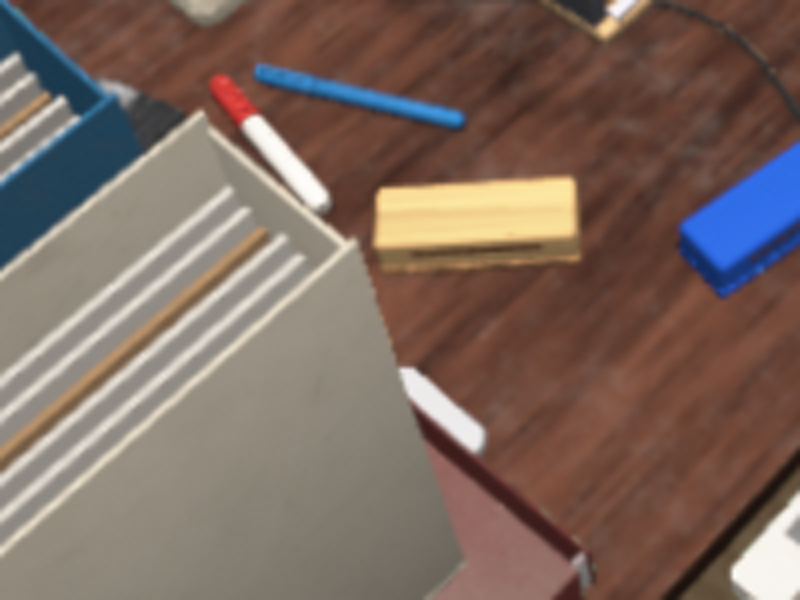

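>>> send_rows(
  steps=[0, 0, 0, -1, -1, 25, 0.2, 0, 0, 0, -1, -0.5, 25, 0.2, 0, 0, 0, 0, 0, 15, 0.2, 0, 0, 0, 0, 0, 10, 0.2, 0, 0, 0, 0, 0, 2, 0.2, 0, 0, 0, 0, 0, 0, 0.2, 0, 0, 0, 0, 0, 0, 0.2],
)

```text
time_s: 17.77
tool_pos: [550.3, 383.6, 26.3]
ee_rot: [0.925, 0.379, 0.001, -0.0]
ft_force: [0.2, -0.3, -0.2]
width: 75.8
```

Run:
```python
from plan import *
f=env.grab_frame('scene');cv2.imwrite('pics/scene14.png',f[:,:,::-1]);crop('t',f,140,230,107,80,'pics/s14.png')
plan((550.5,383.5,26),.778,.2)
```

```text
[0.0007, -0.0028, -0.0005, -0.1, 0.2, 0.6, 0.2]
1 phi now 0.7775 [550.4 383.7  26.6] t 17.8167
```

View pics/s14.png

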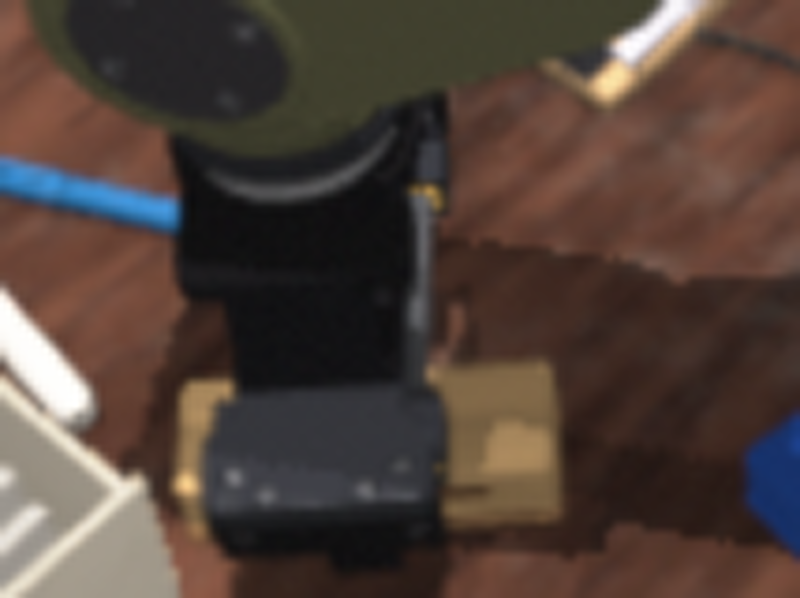

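>>> send_rows(
  steps=[0, 0, 0, 0, 0, 0, 0.6, 0, 0, 0, 0, 0, 0, 1, 0, 0, 0, 0, 0, 0, 1, 0, 0, 0, 0, 0, 0, 1, 0, 0, 0, 0, 0, 0, 1, 0, 0, 0, 0, 0, 0, 1, 0, 0, 0, 0, 0, 0, 1, 0, 0, 0, 0, 0, 0, 1, 0, 0, 0, 0, 0, 0, 1],
)

```text
time_s: 18.57
tool_pos: [549.6, 382.9, 25.1]
ee_rot: [0.925, 0.379, 0.0, 0.0]
ft_force: [0.4, -1.9, 1.0]
width: 44.0
```

>>> send_rows(
  steps=[0, 0, 0, 0, 0, -10, 1, 0, 0, 0, 0, 0, -20, 1, 0, 0, 0, 0, 0, -30, 1, 0, 0, 0, 0, 0, -40, 1, 0, 0, 0, 0, 0, -40, 1, 0, 0, 0, 0, 0, -30, 1, 0, 0, 0, 0, 0, 0, 1, 0, 0, 0, 0, 0, 0, 1],
)

```text
time_s: 19.23
tool_pos: [550.0, 383.8, 197.7]
ee_rot: [0.925, 0.379, 0.002, -0.001]
ft_force: [1.2, 0.7, -3.3]
width: 44.2
```

Run:
```python
from plan import *
f=env.grab_frame('scene');cv2.imwrite('pics/scene15.png',f[:,:,::-1]);crop('t',f,110,130,160,120,'pics/s15.png')
plan((636,139.6,190),1.595,1)
```

```text
[-0.0001, 0.0001, -0.1168, -15.5, 33.5, 0.6, 1.0]
[-0.0001, 0.0001, -0.1168, -19.3, 31.5, 0.6, 1.0]
[-0.0001, 0.0001, -0.1168, -22.8, 29.0, 0.6, 1.0]
[-0.0001, 0.0001, -0.1168, -26.1, 26.2, 0.6, 1.0]
[-0.0001, 0.0001, -0.1168, -28.9, 23.0, 0.6, 1.0]
[-0.0001, 0.0001, -0.1168, -31.4, 19.4, 0.6, 1.0]
[-0.0001, 0.0001, -0.1168, -33.5, 15.6, 0.6, 1.0]
7 phi now 0.7776 [548.6 383.  194.4] t 19.2833
```

View pics/s15.png

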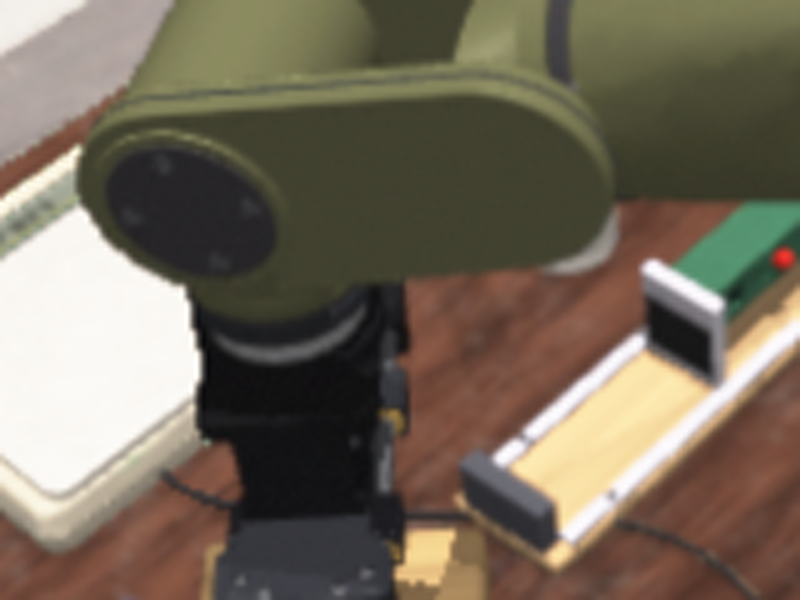

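>>> send_rows(
  steps=[0, 0, -0.1168, -15.5, 33.5, 0, 1, 0, 0, -0.1168, -19.3, 31.5, 0, 1, 0, 0, -0.1168, -22.8, 29, 0, 1, 0, 0, -0.1168, -26.1, 26.2, 0, 1, 0, 0, -0.1168, -28.9, 23, 0, 1, 0, 0, -0.1168, -31.4, 19.4, 0, 1, 0, 0, -0.1168, -33.5, 15.6, 0, 1, 0, 0, 0, 0, 0, 0, 1, 0, 0, 0, 0, 0, 30, 1, 0, 0, 0, 0, 0, 30, 1, 0, 0, 0, 0, 0, 0, 1, 0, 0, 0, 0, 0, 0, 1],
)

```text
time_s: 20.28
tool_pos: [633.0, 139.5, 129.4]
ee_rot: [0.699, 0.716, -0.004, -0.003]
ft_force: [0.5, 0.1, -1.6]
width: 43.5
```

>>> send_rows(
  steps=[0, 0, 0, 0, 0, 20, 1, 0, 0, 0, 0, 0, 0, 1, 0, 0, 0, 0, 0, 0, 1, 0, 0, 0, 0, 0, 0, 1],
)

```text
time_s: 20.62
tool_pos: [637.1, 140.1, 116.3]
ee_rot: [0.698, 0.716, 0.001, 0.0]
ft_force: [0.6, -0.3, -3.0]
width: 43.9
```

Run:
```python
from plan import *
f=env.grab_frame('scene');cv2.imwrite('pics/scene16.png',f[:,:,::-1]);crop('t',f,175,130,107,120,'pics/s16.png')
f=env.grab_frame('top');cv2.imwrite('pics/top16.png',f[:,:,::-1]);crop('t',f,180,150,90,68,'pics/t16.png')
plan((636,139.6,38),1.595,1)
```

```text
[0.0013, -0.0002, 0.0002, -0.2, -0.9, 39.4, 1.0]
[0.0013, -0.0002, 0.0002, -0.2, -0.8, 39.4, 1.0]
2 phi now 1.5953 [637.5 140.  116.7] t 20.7167
```

View pics/s16.png

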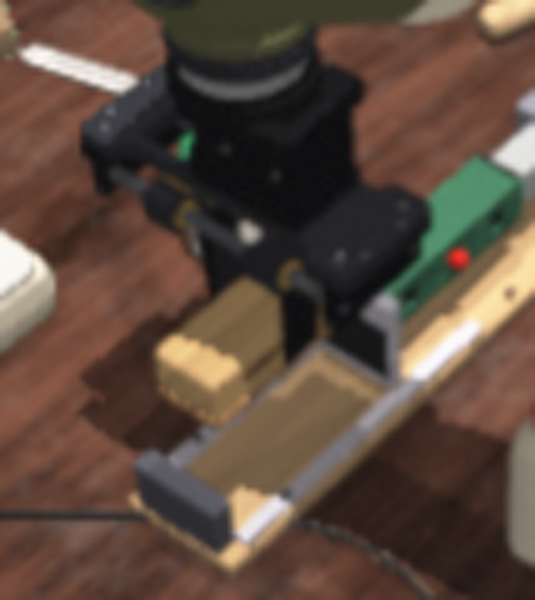

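View pics/t16.png

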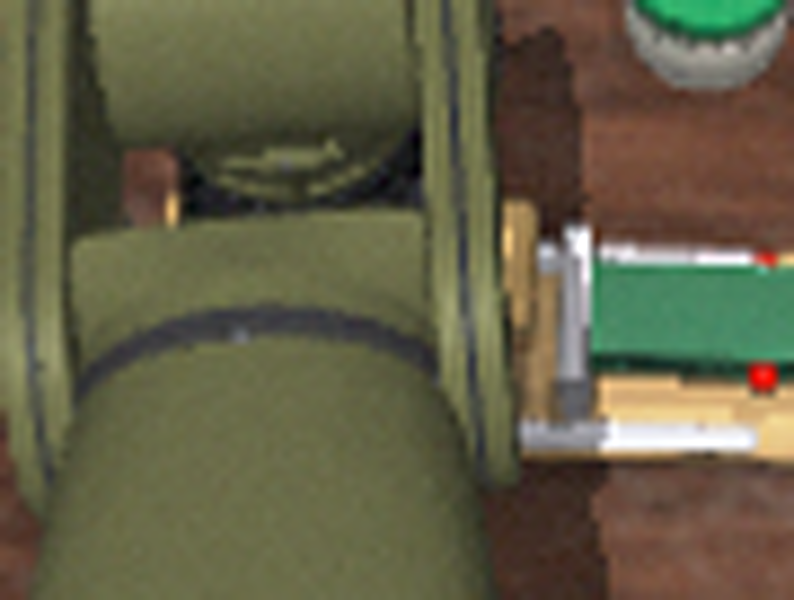

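Run:
```python
from plan import *
s=cv2.imread('pics/scene16.png');t=cv2.imread('pics/top16.png')
cv2.imwrite('pics/s17.png',cv2.resize(s[185:250,195:265],(700,650)[0:2],interpolation=cv2.INTER_CUBIC)[:600])
cv2.imwrite('pics/t17.png',cv2.resize(t[170:205,232:280],(768,560),interpolation=cv2.INTER_CUBIC))
```

```text
(no output)
```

View pics/s17.png

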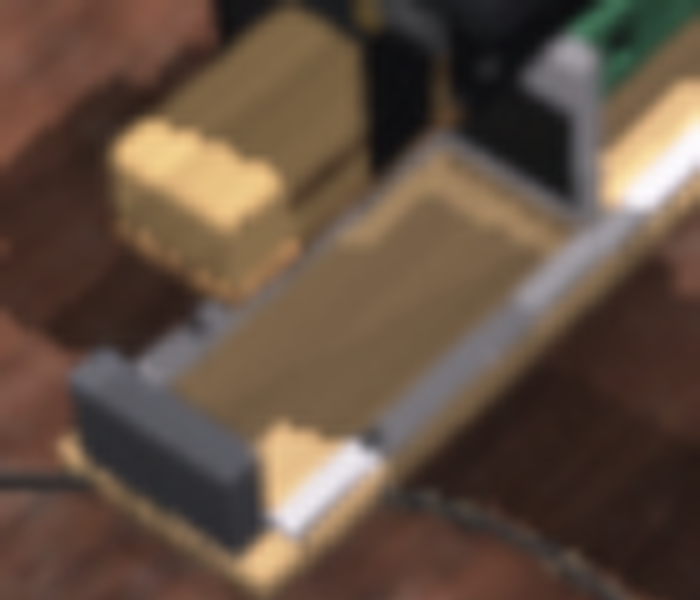

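View pics/t17.png

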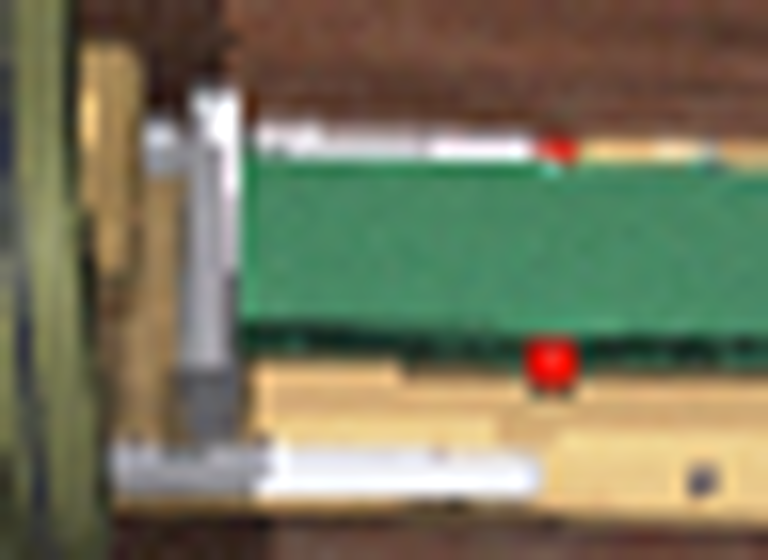

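Run:
```python
from plan import *
S=lambda x,y:(195+x/10-.5,185+y/10-.5);T=lambda x,y:(232+x/16-.5,170+y/16-.5)
p=lambda l,X:print(l,X.round(1).tolist())
p('blk+y scene top',onz('scene',[S(113,168),S(230,225)],125.5))
p('blk+y bottom',onz('scene',[S(232,300),S(120,232)],91.5))
p('fence in scene',onz('scene',[S(110,350),S(262,452)],47))
p('plate scene',onz('scene',[S(523,80),S(573,112)],80))
p('blk -y top',onz('top',[T(141,60),T(131,260)],125.5))
p('plate top',onz('top',[T(194,100),T(182,350)],80))
t0=lambda x,y:(185+x/5.714-.5,160+y/5.714-.5)
p('fence top cam',onz('top',[t0(97,97),t0(95,195)],47))
```

```text
blk+y scene top [[651.0, 207.7, 125.5], [614.0, 202.7, 125.5]]
blk+y bottom [[618.7, 200.8, 91.5], [658.0, 202.5, 91.5]]
fence in scene [[661.4, 208.9, 47.0], [605.1, 208.5, 47.0]]
plate scene [[620.1, 84.8, 80.0], [601.6, 85.2, 80.0]]
blk -y top [[658.2, 77.8, 125.5], [620.5, 77.5, 125.5]]
plate top [[663.6, 69.3, 80.0], [614.8, 69.0, 80.0]]
fence top cam [[664.0, 202.4, 47.0], [609.0, 199.2, 47.0]]
```

>>> send_rows(
  steps=[0, 0, 0, -1, -1, 20, 1, 0, 0, 0, -1, 0, 20, 1, 0, 0, 0, 0, 0, 15, 1, 0, 0, 0, 0, 0, 10, 1, 0, 0, 0, 0, 0, 6, 1, 0, 0, 0, 0, 0, 3, 1, 0, 0, 0, 0, 0, 0, 1, 0, 0, 0, 0, 0, 0, 1, 0, 0, 0, 0, 0, 0, 1],
)

```text
time_s: 21.47
tool_pos: [636.6, 137.8, 42.1]
ee_rot: [0.698, 0.716, 0.001, 0.001]
ft_force: [0.4, 0.1, -2.7]
width: 43.9
```

Run:
```python
from plan import *
f=env.grab_frame('scene');cv2.imwrite('pics/scene18.png',f[:,:,::-1]);crop('t',f,185,150,100,100,'pics/s18.png')
f=env.grab_frame('top');cv2.imwrite('pics/top18.png',f[:,:,::-1]);crop('t',f,225,160,64,48,'pics/t18.png')
s=env.get_state();print(s['tool_pos'],s['ft_force'],s['width'])
```

```text
[636.38364726 137.77065652  41.95782746] [-0.02721141 -0.0391844  -2.73133525] 43.619972998208546
```

View pics/s18.png

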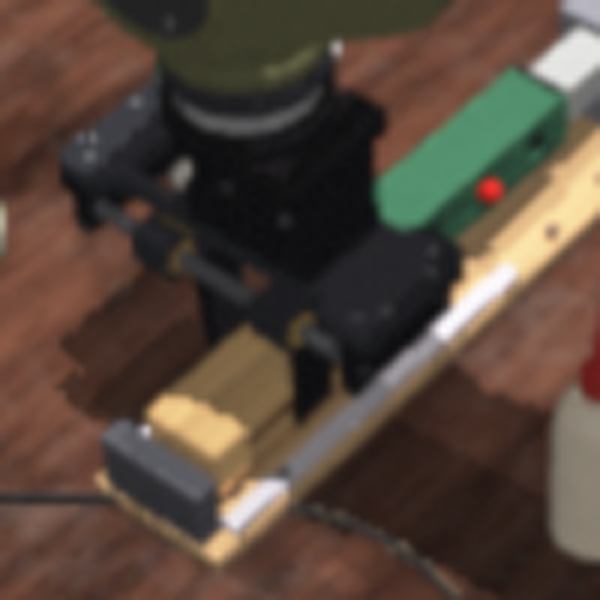

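View pics/t18.png

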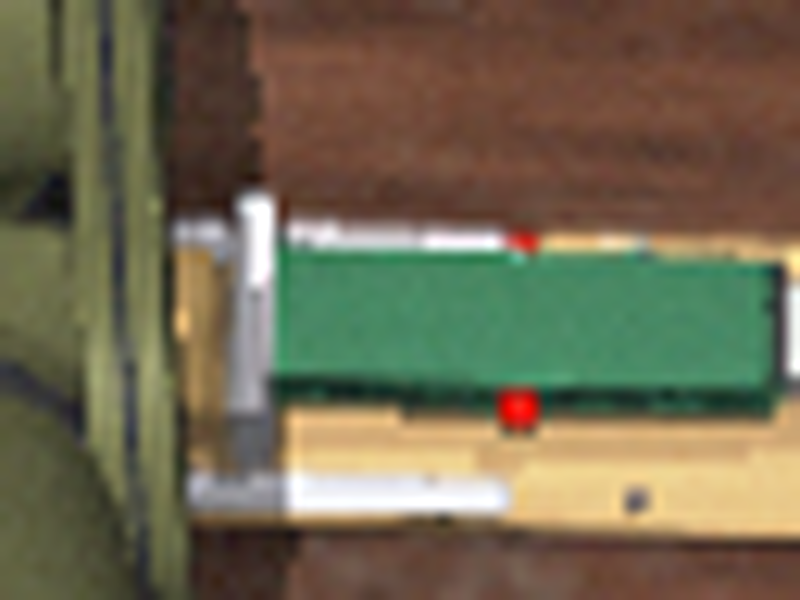

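Block sits 5 mm above the board, lined up between fence and plate. Lower to contact and release.

>>> send_rows(
  steps=[0, 0, 0, 0, 0, 2, 1, 0, 0, 0, 0, 0, 1.5, 1, 0, 0, 0, 0, 0, 1, 1, 0, 0, 0, 0, 0, 0, 1, 0, 0, 0, 0, 0, 0, 1, 0, 0, 0, 0, 0, 0, 1],
)

```text
time_s: 22.07
tool_pos: [635.9, 137.7, 37.0]
ee_rot: [0.698, 0.716, 0.0, 0.0]
ft_force: [-2.2, -0.7, 3.6]
width: 44.0
```

>>> send_rows(
  steps=[0, 0, 0, 0, 0, 0, 0.35, 0, 0, 0, 0, 0, 0, 0.35, 0, 0, 0, 0, 0, 0, 0.35, 0, 0, 0, 0, 0, 0, 0.35, 0, 0, 0, 0, 0, 0, 0.35],
)

```text
time_s: 22.48
tool_pos: [635.6, 137.7, 36.2]
ee_rot: [0.698, 0.716, 0.0, -0.0]
ft_force: [0.4, 0.0, 0.3]
width: 61.7
```

>>> send_rows(
  steps=[0, 0, 0, 0, 0, -10, 0.35, 0, 0, 0, 0, 0, -25, 0.35, 0, 0, 0, 0, 0, -40, 0.35, 0, 0, 0, 0, 0, -40, 0.35, 0, 0, 0, 0, 0, -40, 0.35, 0, 0, 0, -35, 0, 0, 0.35, 0, 0, 0, -40, 0, 0, 0.35, 0, 0, 0, -40, 0, 0, 0.35, 0, 0, 0, -40, 0, 0, 0.35, 0, 0, 0, -40, 0, 0, 0.35, 0, 0, 0, 0, 0, 0, 0.35],
)

```text
time_s: 23.4
tool_pos: [640.4, -63.7, 192.4]
ee_rot: [0.701, 0.714, -0.001, 0.001]
ft_force: [-0.1, -0.6, -0.3]
width: 61.9
```

Run:
```python
from plan import *
f=env.grab_frame('scene');cv2.imwrite('pics/scene19.png',f[:,:,::-1]);crop('t',f,185,130,110,110,'pics/s19.png')
f=env.grab_frame('top');cv2.imwrite('pics/top19.png',f[:,:,::-1]);crop('t',f,185,155,120,60,'pics/t19.png')
s=env.get_state();print(s['tool_pos'],s['ft_force'],s['width'],s['time_s'])
```

```text
[640.42391606 -58.79261557 192.06977207] [0.96176607 0.52538239 0.05910151] 61.67068352656441 23.5
```

View pics/s19.png

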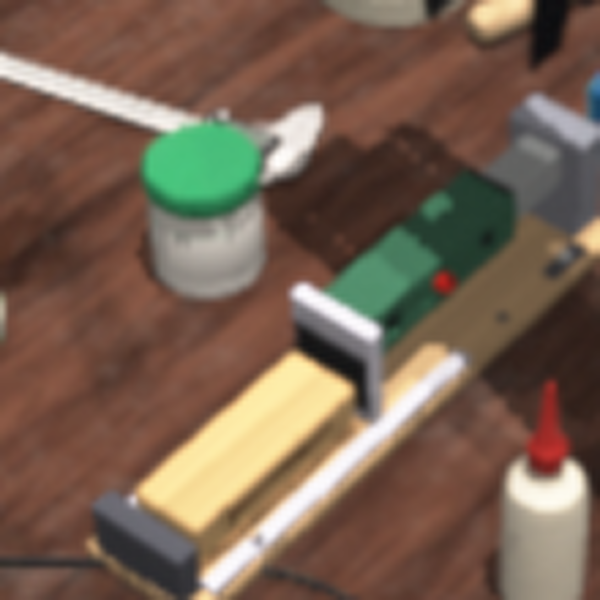

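View pics/t19.png

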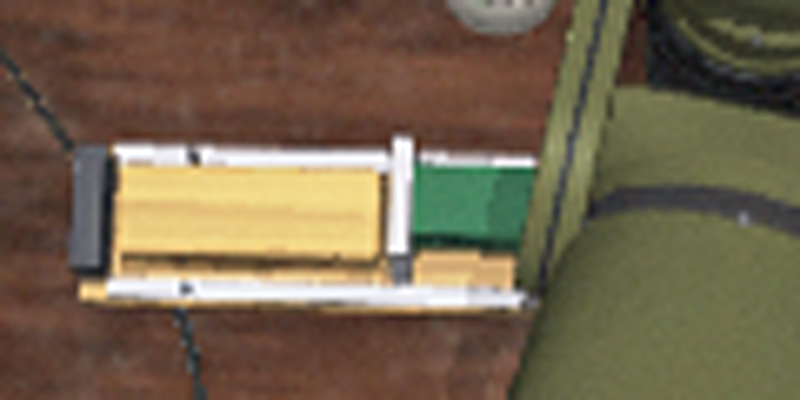

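>>> send_rows(
  steps=[0, 0, 0, 0, 0, -20, 0.35, 0, 0, 0, 0, 0, 0, 0.35, 0, 0, 0, 0, 0, 0, 0.35, 0, 0, 0, 0, 0, 0, 0.35, 0, 0, 0, 0, 0, 0, 0.35],
)

```text
time_s: 23.92
tool_pos: [640.1, -56.3, 210.5]
ee_rot: [0.698, 0.716, -0.0, -0.0]
ft_force: [0.5, 0.8, 0.2]
width: 61.4
```

Run:
```python
from plan import *
out={}
for n in('scene','top'):
    f=env.grab_frame(n);cv2.imwrite(f'pics/{n}20.png',f[:,:,::-1]);cv2.imwrite(f'pics/{n}20b.png',cv2.resize(f[:,:,::-1],(800,600)))
    h=cv2.cvtColor(np.ascontiguousarray(f),cv2.COLOR_RGB2HSV)
    for nm,lo,hi,z in(('pale',(16,60,120),(28,200,255),46),('brown',(8,130,60),(17,255,255),37)):
        k,l,st,c=cv2.connectedComponentsWithStats(cv2.inRange(h,lo,hi))
        for i in range(1,k):
            if st[i][4]>150: print(n,nm,st[i].tolist(),onz(n,[c[i]],z)[0].round(1))
```

```text
scene pale [288, 100, 47, 30, 300] [ 707. -366.   46.]
scene pale [195, 117, 43, 9, 226] [ 943.7 -123.    46. ]
scene pale [210, 194, 40, 38, 663] [629.4 145.3  46. ]
scene pale [323, 250, 61, 70, 1048] [242.3 131.8  46. ]
scene pale [270, 352, 29, 32, 212] [233.1 405.1  46. ]
scene brown [371, 161, 25, 26, 376] [ 384.8 -267.2   37. ]
top pale [246, 60, 33, 23, 350] [1042.7   27.3   46. ]
top pale [334, 149, 75, 36, 649] [ 732.4 -357.7   46. ]
top pale [202, 180, 42, 18, 637] [631.1 135.8  46. ]
top brown [364, 27, 36, 33, 305] [1190.5 -387.2   37. ]
top brown [304, 46, 37, 16, 158] [1124.9 -171.1   37. ]
top brown [378, 135, 29, 13, 232] [ 815.6 -407.5   37. ]
top brown [341, 265, 29, 14, 396] [ 392.6 -282.3   37. ]
```

View pics/scene20b.png

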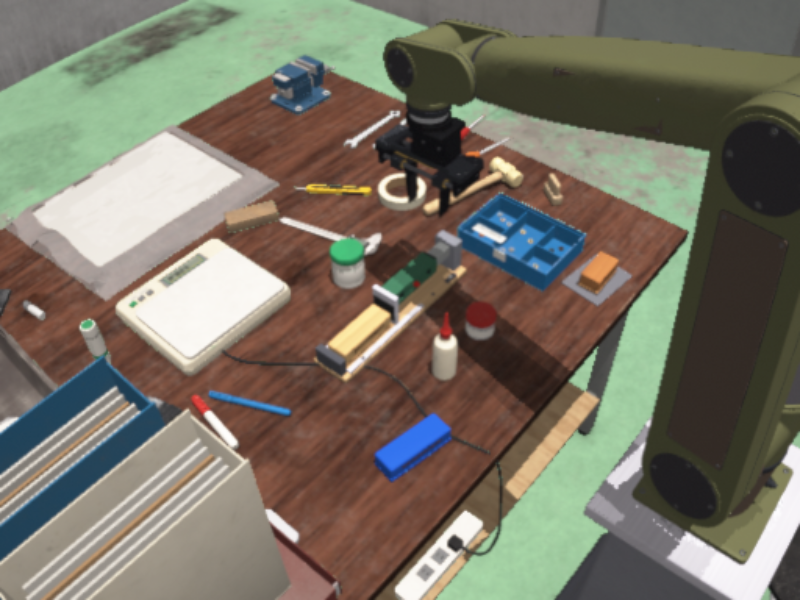

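View pics/top20b.png

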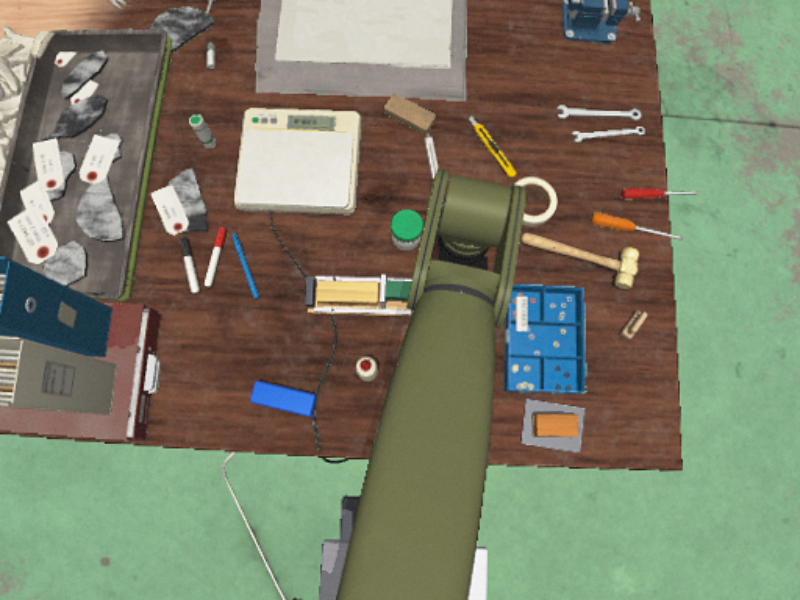

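Both pictures show the pale block at (352,337) in scene and (348,292) in top, between fence and plate. The brown block is on the mat at (600,270) and (556,425). The bystanders are unmoved and the arm is clear, so I'm handing in.

```bash
python3 -c "
from station import env
print(env.close_job())"
```

```text
the job is handed in; nothing more can be done
None
```

The stop is changed over to the long block, and I handed the job in at about 24 s of the 69 s allowed. No verdict came back.

- **Short block:** It lies on the middle of the grey mat. The top camera put its centre about 4 mm from the mat's.
- **Tube:** I squeezed the two buttons flush (jaws at 33.8 mm on the 34 mm tube) and drew the tube about 39 mm towards the bracket. Both red buttons are out again in the next hole: the front one shows in both cameras, and the back one in the top view taken after the move.
- **Long block:** It lies flat on the board between the fence and the stop plate. The gripper let go at x 635.6, y 137.7; I had the aim point at about x 636, y 139.6, then shifted about 2 mm towards -y to even the end gaps.
- **Bystanders:** The oil bottle and talc pot stand where they were in both last pictures. The grease tin shows unmoved in the scene view, but the arm hid it in the last top view.

**Checks that disagreed:**
- The two cameras differ by 3 to 6 mm in y, and their triangulated heights came out about 2 to 9 mm low against the given sizes. I used the given heights, and took y from the scene camera, which matched the arm's own position to about 1 mm.
- The last colour-mask centres for the long block were y 145 (scene, which also takes in the block's sides and some board) and y 136 (top). Their mean is about 140, close to the aim point.
- The masks gave x 629 and 631, pulled towards the robot by the board and block sides; the jaws had held the block at x about 636.

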